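# Ready a culture dish and colour standards for a reading

### The job

With the reader's stage still at its loading end, drop every colour standard from the blue mat into a pocket of the stage (any pocket, one each, seated flat) and shift the culture dish until it is centred on the stage's white ring. Then push the stiff stage along in small nudges until its black index line meets the red line on the measuring head's foot, without running past it and without upsetting the load, and finally press the green button to take the reading. Leave the glassware around the reader where it stands.

Things in the scene. Friction and masses are not known exactly. Their poses are not given: they have to be found in the camera images.
- standard_1: colour standard: black round puck with a white face and band, 24 mm in diameter, 20 mm tall, about 35 g, its foot bevelled to 19 mm; starts upright on the blue mat (200 x 150 mm, a 1 mm sheet lying on the desk). Origin at the centre of its underside, z up. May be absent
- standard_2: colour standard: black round puck with a grey face and band, 24 mm in diameter, 20 mm tall, about 35 g, its foot bevelled to 19 mm; starts upright on the blue mat (200 x 150 mm, a 1 mm sheet lying on the desk). Origin at the centre of its underside, z up. May be absent
- standard_3: colour standard: black round puck with a red face and band, 24 mm in diameter, 20 mm tall, about 35 g, its foot bevelled to 19 mm; starts upright on the blue mat (200 x 150 mm, a 1 mm sheet lying on the desk). Origin at the centre of its underside, z up. May be absent
- standard_4: colour standard: black round puck with a yellow face and band, 24 mm in diameter, 20 mm tall, about 35 g, its foot bevelled to 19 mm; starts upright on the blue mat (200 x 150 mm, a 1 mm sheet lying on the desk). Origin at the centre of its underside, z up. May be absent
- standard_5: colour standard: black round puck with a blue face and band, 24 mm in diameter, 20 mm tall, about 35 g, its foot bevelled to 19 mm; starts upright on the blue mat (200 x 150 mm, a 1 mm sheet lying on the desk). Origin at the centre of its underside, z up. May be absent
- dish: closed culture dish with beige medium, a low disc 73 mm in diameter and 15 mm tall, about 30 g, too wide for most grippers; it starts on the stage, off the ring, and slides there when its side is pushed. Origin at the centre of its underside, z up
- reader: the reader's fixed white base, 200 x 390 x 13 mm with two steel guide bars on top (up to 23 mm above the desk, 16 mm wide, 110 mm apart), and at its +y end a grey control pod (110 x 60 mm, 34 mm tall). Origin at the centre of the base's underside on the desk; its y axis is the direction in which the stage travels, its x axis points to the column of the measuring head
- stage (a joint): position of the stage along the reader's +y (m): 0 at the loading end, 0.15 at the far stop. A stiff friction slide: it takes about 8 N to move and stays where it is left
- ring (a point): centre of the white ring and crosshair (ring 77 to 80 mm in diameter, so that a thin even rim of it shows round the centred dish) on top of the stage. The stage is an aluminium plate 176 mm wide across its travel, 200 mm long, 20 mm thick, its top 43.5 mm above the desk; nothing on it can be gripped. Axes as the reader's
- index (a point): outer end of the black index line on the stage's top, on the edge next to the head, in line with the ring's centre
- push_pad (a point): centre of the outer face of the rubber pad on the stage's loading end (-y of the reader), where the stage is pushed towards +y. The pad is 90 mm wide and spans heights 23 to 42 mm above the desk; below it the base's top is at 13 mm (the guide bars, at 23 mm, lie 47 to 63 mm to either side of the middle). An equal pad is on the other end
- pocket_1 (a point): centre of the mouth, level with the stage's top, of pocket 1 of 5 in a row across the stage's loading end; round, 29 mm in diameter, 8 mm deep, 34 mm from the next; a seated standard stands 12 mm proud
- pocket_2 (a point): centre of the mouth, level with the stage's top, of pocket 2 of 5 in a row across the stage's loading end; round, 29 mm in diameter, 8 mm deep, 34 mm from the next; a seated standard stands 12 mm proud
- pocket_3 (a point): centre of the mouth, level with the stage's top, of pocket 3 of 5 in a row across the stage's loading end; round, 29 mm in diameter, 8 mm deep, 34 mm from the next; a seated standard stands 12 mm proud
- pocket_4 (a point): centre of the mouth, level with the stage's top, of pocket 4 of 5 in a row across the stage's loading end; round, 29 mm in diameter, 8 mm deep, 34 mm from the next; a seated standard stands 12 mm proud
- pocket_5 (a point): centre of the mouth, level with the stage's top, of pocket 5 of 5 in a row across the stage's loading end; round, 29 mm in diameter, 8 mm deep, 34 mm from the next; a seated standard stands 12 mm proud
- head: measuring head: a foot clamped to the back of the base, an arm, a column and a white and blue head looking down at 45 degrees; its lens is about 195 mm behind the ring's path, 200 mm above the desk. Origin on the desk under the middle of the base's width; axes as the reader's. The red line is at y = 0 in this frame, so the stage is right when the index line has y = 0; below 0: not there yet
- red_line (a point): inner end of the red line on the white tongue of the head's foot, next to the stage's edge and level with its top
- measure (a joint): green push button, 22 mm in diameter, on the control pod: 0 when up, 0.005 m when fully pressed with about 4 N downwards; springs back
- measure_top (a point): centre of the top of the green button
- beaker_pink: bystander: small beaker with pink contents, 52 mm in diameter, 64 mm tall, behind the mat; origin at the centre of its underside
- vial_1: bystander: sample vial with white cap, 22 mm in diameter, 58 mm tall; origin at the centre of its underside
- vial_2: bystander: sample vial with red cap, 22 mm in diameter, 58 mm tall; origin at the centre of its underside
- petri_2: bystander: small culture dish with pink medium, 65 mm in diameter, 15 mm tall, right of the reader; origin at the centre of its underside

How it is judged:
By the outcome, as a careful person would: the job done as asked, in the order asked, and still so for the second after the job is handed in, with the robot touching nothing.
Of standard_1, standard_2, standard_3, standard_4, standard_5 only 3 to 5 are there at a start; the rules pass over those that are not, and their reading is None.
At some moment in a run one of standard_1, standard_2, standard_3, standard_4, standard_5, dish may be knocked a few centimetres aside while the robot is not near it.
It also fails if it takes over 210 s, if anything falls off the work surface, if the arm or the gripper's body presses on something with over 40 N, if the wrist force passes 120 N, or if a joint passes its speed limit or range.

### The arm

A 6-joint arm with a two-finger parallel gripper is mounted at the origin on a cart in front of the work surface, level with it; the furniture and walls round the work are solid. World frame = base frame: x ahead of the robot, y to its left, z up, the work surface at z = 0. Lengths are in m, angles in degrees, forces in N, time in s.
With the tool pointing down it reaches from about 0.25 to 0.725 m from the base axis. Payload 9.7 kg.
Tool frame: the origin (TCP) lies at the centre of the arm's flange, where the gripper is bolted on; the fingertips stand bot.tips_ahead ahead of it and the grasp point (between the pads) lies 155 mm ahead of it (bot.tips_ahead is the distance from the TCP to the fingertips, in m); z points along the fingers, y is the line along which they close (so a half turn about z gives the same grasp; the last joint's range is limited). The gripper opens to 85 mm and grips with 20 to 120 N. Pads are 22 mm wide; open, the fingers measure 114 mm over their backs; the gripper's body (76 mm by 85 mm) begins 54 mm behind the grasp point. The pads swing forward as they close: fully open they stand 13 mm farther back than shut.
Start: joints at [63.025, 4.979, 10.078, 95.1, 0, 90], TCP at [0.249, 0.49, 0.405] pointing down, gripper open.
Joint ranges: [-179.16, 179.16], [-48.56, 103.87], [-65.8, 70.77], [-126.05, 130.52], [-82.76, 87.17], [-180, 180]. Speed limits (degrees/s): [127.2, 127.2, 147.25, 180, 180, 180].

### API

Orientations are given as [roll, pitch, yaw] about the fixed x, y, z axes, in that order (R = Rz(yaw) Ry(pitch) Rx(roll)).
In Python, from workcell import bot gives the robot as it stands.
- The arm moves only by the tool drive_tool, never from a script. Its argument "plan" is a list of rows, each an object of numbers: "dx", "dy", "dz": the shift along the tool's x, y, z in m; "roll": the turn about the tool's z in rad; "hand": the finger opening in m, from 0 to 0.0854. In form: [{"dx": .., "dy": .., "dz": .., "roll": .., "hand": ..}, ...]. A call has 1 to 20 rows; each row is the pose to reach, as a shift and turn from the pose commanded when the call began, along the tool's axes at that moment; what a row does not reach only later rows make up. A row lasts 1/12 s, in which the tool goes at most 41.7 mm and 7.16 degrees, less where a joint would pass 70% of its speed; a pose out of reach is approached as far as the arm can. A call with a gripper value outside its range is refused whole. The fingers move at their own pace and stop on an object; "force" is the grip in N (left out, the last holds). Time passes only in rows, so rows that repeat a pose let the fingers close. It gives the time, the measured TCP pose, the force and the opening at its end, in the units of the state.
- bot.get_obs(): the state, without advancing time (a new reading comes with each control period).
- bot.camera(name): name is "side" or "top" or "wrist"; returns a dict with "frame" (384x512x3 uint8, red, green, blue), "z_map" (384x512 float32, m along the optical axis (not along the pixel's ray), 0 where there is no reading), "mtx" (3x3 intrinsics, pixels), "R" (3x3) and "t" (3): a world point X has camera coordinates R X + t. Camera axes: x right, y down, z forward; pixel columns grow to the right and rows downward; lengths in m; the calibration is good to about 2 mm. A picture is of the moment at which its call begins.
- bot.job_done(): hands the job in, once; it reports no verdict.
The state is a dict: "time": time; "q": joint angles; "qd": joint speeds; "joint_efforts": joint torques, N m; "ee_pos": TCP position; "tcp_rot": TCP orientation; "wrist_force": force on the tool from outside, world axes, zero at the start; "torque": the same for the moment, N m; "opening": finger opening in m.
Only numpy, scipy, OpenCV 4.12 (cv2) and the standard library are available. Lean on these libraries where they do the work, as an engineer would, in place of code of your own. Each camera call takes 0.05 s, during which the arm holds its last target. There are 200 camera calls.

## Working session

There is one attempt and no reset: what is moved stays moved. The work goes in short steps, Python scripts to look and compute and a tool call to move; the robot and the scene stay as the last step left them, time stands still between calls to the robot, and variables do not carry over. Pictures are saved under pics/ and viewed, on a budget of 14 in all, crops included, one or two more only if the job needs it, and the job is handed in when it is done.

Besides the shell and the picture viewer there is one more tool, called after "Call:" by a JSON object that holds its "api" and its "payload". drive_tool: Moves the arm, as the interface text tells. Its arguments: {"type":"object","properties":{"plan":{"type":"array","items":{"type":"object","properties":{"dx":{"type":"number"},"dy":{"type":"number"},"dz":{"type":"number"},"roll":{"type":"number"},"hand":{"type":"number"}}}},"force":{"type":"number"}},"required":["plan"]}

```bash
mkdir -p pics; python3 - <<'E'
from workcell import bot
import cv2,numpy as np
o=bot.get_obs();print({k:np.round(v,3) for k,v in o.items()},bot.tips_ahead)
ims=[]
for n in("top","side"):
    c=bot.camera(n);np.savez(f"{n}0.npz",**c);ims.append(c["frame"])
    print(n,c["mtx"].round(1).tolist(),c["R"].round(3).tolist(),c["t"].round(3).tolist(),"pos",(-c["R"].T@c["t"]).round(3))
    cv2.imwrite(f"pics/{n}0.png",cv2.resize(c["frame"][:,:,::-1],(800,600),interpolation=cv2.INTER_CUBIC))
E
```

```text
{'time': np.float64(0.0), 'q': array([6.3024e+01, 5.0120e+00, 1.0033e+01, 9.5099e+01, 2.0000e-03,
       8.9999e+01]), 'qd': array([-0.028, -0.023, -0.018, -0.082, -0.077,  0.078]), 'joint_efforts': array([-2.0000e-03, -5.2039e+01,  4.6481e+01,  1.6000e-02, -0.0000e+00,
       -0.0000e+00]), 'ee_pos': array([0.249, 0.49 , 0.404]), 'tcp_rot': array([-1.79923e+02, -2.00000e-03,  1.53025e+02]), 'wrist_force': array([1.07 , 0.255, 0.587]), 'torque': array([-0.029, -0.015,  0.013]), 'opening': np.float64(0.086)} 0.1734
top [[449.9, 0.0, 253.8], [0.0, 449.9, 186.9], [0.0, 0.0, 1.0]] [[0.006, -1.0, -0.007], [-0.988, -0.005, -0.152], [0.152, 0.007, -0.988]] [0.038, 0.589, 1.243] pos [0.393 0.032 1.318]
side [[362.1, 0.0, 250.8], [0.0, 362.1, 192.7], [0.0, 0.0, 1.0]] [[-0.999, -0.03, -0.021], [0.005, 0.474, -0.88], [0.037, -0.88, -0.474]] [0.559, 0.047, 1.213] pos [0.514 1.062 0.629]
```

View pics/top0.png

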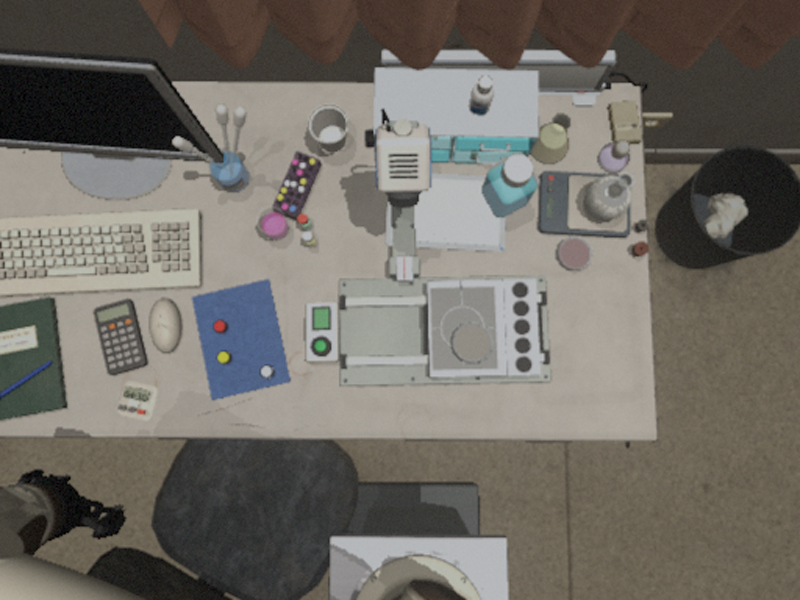

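View pics/side0.png

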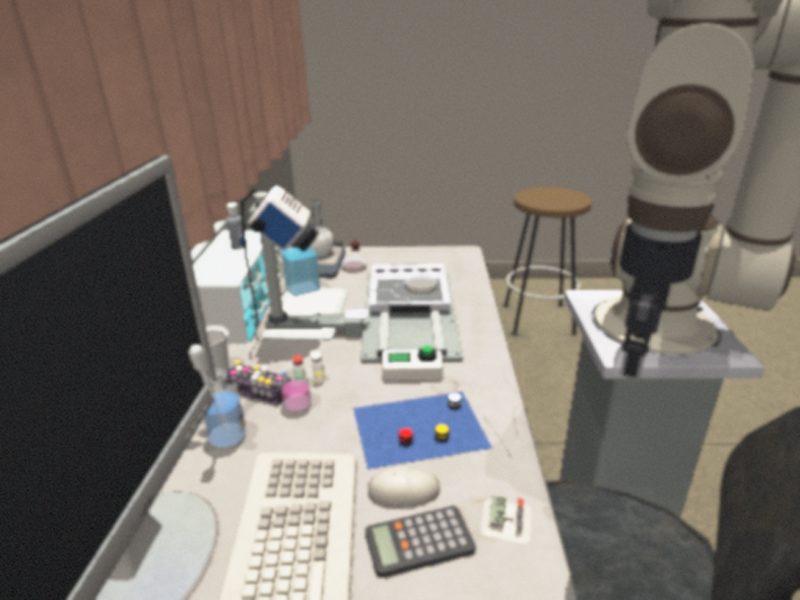

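The top view (800 px) shows three standards: red (220,326), yellow (223,357) and white (266,371). The stage is at its right-hand loading end with pockets at column 521, the dish at (471,341), the ring near (462,327) and the red line at (404,268). The side view agrees.

```bash
cat > h.py <<'E'
from workcell import bot
import cv2,numpy as np
from scipy.spatial.transform import Rotation as Ro
def ray(c,uv,z):
    uv=np.atleast_2d(np.array(uv,float)); d=(np.linalg.inv(c["mtx"])@np.c_[uv,np.ones(len(uv))].T).T@c["R"]
    o=-c["R"].T@c["t"]; return o+d*((z-o[2])/d[:,2])[:,None]
def blobs(mask,amin=15):
    n,_,s,ct=cv2.connectedComponentsWithStats(mask.astype(np.uint8)); return [(s[i],ct[i]) for i in range(1,n) if s[i][4]>=amin]
def go(p,yaw):
    """shift in tool axes from now to TCP position p, and roll to yaw (deg, modulo 180 nearest)"""
    o=bot.get_obs(); R=Ro.from_euler("xyz",o["tcp_rot"],degrees=True)
    d=R.inv().apply(np.array(p)-o["ee_pos"]); r=-(yaw-o["tcp_rot"][2]); r=(r+90)%180-90
    print("at",o["ee_pos"].round(4),o["tcp_rot"].round(2),"q6",o["q"][5].round(1),"-> d",d.round(4),"roll",np.deg2rad(r).round(4),"q",o["q"].round(0))
def save(c,name,k=1,roi=None):
    f=c["frame"][:,:,::-1]
    if roi: f=f[roi[1]:roi[3],roi[0]:roi[2]]
    cv2.imwrite(f"pics/{name}.png",cv2.resize(f,None,fx=k,fy=k,interpolation=cv2.INTER_CUBIC))
E
python3 - <<'E'
from h import *
c=np.load("top0.npz");c={k:c[k] for k in c}
hsv=cv2.cvtColor(c["frame"],cv2.COLOR_RGB2HSV);H,S,V=cv2.split(hsv)
k=512/800
def pt(n,u,v,z,): print(n,ray(c,[(u*k,v*k)],z).round(3)[0])
roi=np.zeros(H.shape,bool);roi[int(285*k):int(395*k),int(195*k):int(288*k)]=1
mat=cv2.convexHull(np.argwhere(roi&(H>100)&(H<125)&(S>120))[:,::-1].astype(np.float32))
for n,m in dict(red=((H<8)|(H>172))&(S>150),yel=(H>20)&(H<35)&(S>130),white=(S<70)&(V>130)).items():
    for s,ct in blobs(m&roi,8): print(n,s,ray(c,[ct],.021).round(4))
print("mat",[ray(c,[p],.001)[0,:2].round(3).tolist() for p in cv2.boxPoints(cv2.minAreaRect(mat))])
for i,v in enumerate((290,309,327,346,364)): pt("pocket",521,v,.0435)
pt("dish",471,341,.0585);pt("ring",462,327,.0435);pt("red",404,278,.0435);pt("button",320,346,.04)
for a in((428,280),(541,280),(541,377),(428,377)):pt("stage",*a,.0435)
for a in((340,280),(549,278),(551,381),(340,385)):pt("base",*a,.013)
E
```

```text
red [137 206   7   6  32] [[0.5272 0.3707 0.021 ]]
yel [140 225   7   7  40] [[0.4704 0.3605 0.021 ]]
white [124 182  34   8 141] [[0.598  0.3866 0.021 ]]
white [173 182  11  50 291] [[0.5557 0.2565 0.021 ]]
white [124 196  11  56 329] [[0.4585 0.4047 0.021 ]]
white [167 234   7   8  41] [[0.4444 0.2813 0.021 ]]
white [156 244  28   8 114] [[0.4113 0.2702 0.021 ]]Traceback (most recent call last):
  File "<stdin>", line 10, in <module>
cv2.error: OpenCV(4.12.0) /io/opencv/modules/imgproc/src/convhull.cpp:143: error: (-215:Assertion failed) total >= 0 && (depth == CV_32F || depth == CV_32S) in function 'convexHull'
```

```bash
python3 - <<'E'
from h import *
c=np.load("top0.npz");c={k:c[k] for k in c}
k=512/800
def pt(n,u,v,z,): print(n,ray(c,[(u*k,v*k)],z).round(3)[0])
for i,v in enumerate((290,309,327,346,364)): pt("pocket",521,v,.0435)
pt("dish",471,341,.0585);pt("ring",462,327,.0435);pt("red",404,278,.0435);pt("button",320,346,.04)
for a in((428,280),(541,280),(541,377),(428,377)):pt("stage",*a,.0435)
for a in((340,280),(549,278),(551,381),(340,385)):pt("base",*a,.013)
w=bot.camera("wrist");print("wrist",w["mtx"].round(1).tolist(),"pos",(-w["R"].T@w["t"]).round(3),w["R"].round(3).tolist())
go([.45,.33,.40],90);go([.45,.33,.40],0)
E
```

```text
pocket [ 0.594 -0.187  0.044]
pocket [ 0.558 -0.186  0.044]
pocket [ 0.525 -0.186  0.044]
pocket [ 0.491 -0.185  0.044]
pocket [ 0.458 -0.184  0.044]
dish [ 0.498 -0.093  0.058]
ring [ 0.525 -0.078  0.044]
red [0.615 0.028 0.044]
button [0.489 0.18  0.04 ]
stage [ 0.611 -0.016  0.044]
stage [ 0.612 -0.224  0.044]
stage [ 0.435 -0.22   0.044]
stage [ 0.434 -0.016  0.044]
base [0.616 0.148 0.013]
base [ 0.621 -0.245  0.013]
base [ 0.429 -0.244  0.013]
base [0.419 0.145 0.013]
wrist [[305.5, 0.0, 261.9], [0.0, 305.5, 197.3], [0.0, 0.0, 1.0]] pos [0.175 0.527 0.373] [[0.455, 0.891, -0.002], [0.844, -0.43, 0.322], [0.286, -0.148, -0.947]]
at [0.2495 0.4902 0.4041] [-179.94    0.    153.02] q6 90.0 -> d [-0.2514 -0.0518  0.0042] roll 1.1 q [63.  5. 10. 95. -0. 90.]
at [0.2495 0.4902 0.4041] [-179.94    0.    153.02] q6 90.0 -> d [-0.2514 -0.0518  0.0042] roll -0.4708 q [63.  5. 10. 95. -0. 90.]
```

Call:
{"api": "drive_tool", "payload": {"plan": [{"dx":-0.25,"dy":-0.05,"dz":0.0,"roll":-0.47},{"dx":-0.25,"dy":-0.05,"dz":0.0,"roll":-0.47},{"dx":-0.25,"dy":-0.05,"dz":0.05,"roll":-0.47},{"dx":-0.25,"dy":-0.05,"dz":0.05,"roll":-0.47},{"dx":-0.25,"dy":-0.05,"dz":0.05,"roll":-0.47},{"dx":-0.25,"dy":-0.05,"dz":0.05,"roll":-0.47},{"dx":-0.25,"dy":-0.05,"dz":0.05,"roll":-0.47},{"dx":-0.25,"dy":-0.05,"dz":0.05,"roll":-0.47},{"dx":-0.25,"dy":-0.05,"dz":0.05,"roll":-0.47},{"dx":-0.25,"dy":-0.05,"dz":0.05,"roll":-0.47}]}}

```text
invalid input at $.plan[0]: expected keys dx, dy, dz, roll, hand
```

```bash
python3 - <<'E'
from h import *
w=bot.camera("wrist");np.savez("w1.npz",**w);save(w,"w1",1.5);go([.525,-.1,.35],180)
E
```

```text
at [0.2495 0.4902 0.4042] [-179.95   -0.    153.02] q6 90.0 -> d [-0.5133 -0.4009  0.0546] roll -0.4708 q [63.  5. 10. 95.  0. 90.]
```

View pics/w1.png

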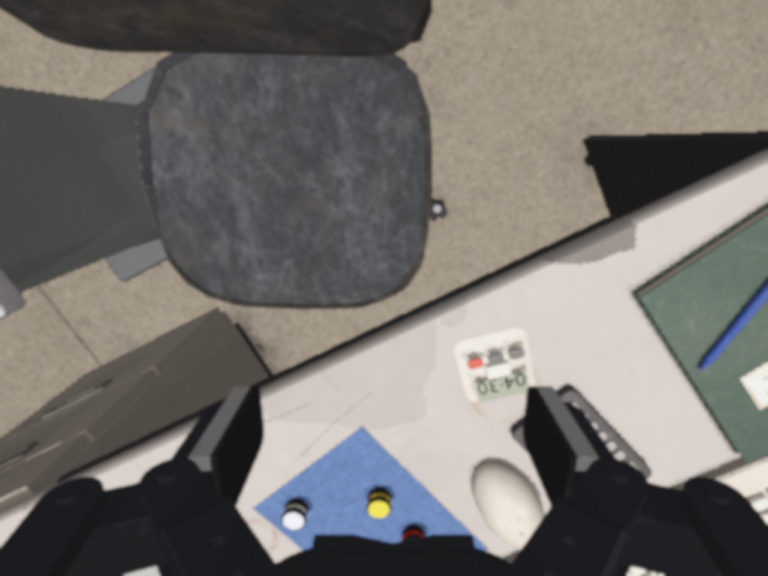

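Not moved, since all keys are required in each row. This picture shows white (294,520), yellow (378,505) and red (413,535) partly behind the gripper. No other standard is visible in the seen part of the mat.

Call:
{"api": "drive_tool", "payload": {"plan": [{"dx":-0.25,"dy":-0.05,"dz":0.0,"roll":-0.47,"hand":0.05},{"dx":-0.25,"dy":-0.05,"dz":0.0,"roll":-0.47,"hand":0.05},{"dx":-0.25,"dy":-0.05,"dz":0.05,"roll":-0.47,"hand":0.05},{"dx":-0.25,"dy":-0.05,"dz":0.05,"roll":-0.47,"hand":0.05},{"dx":-0.25,"dy":-0.05,"dz":0.05,"roll":-0.47,"hand":0.05},{"dx":-0.25,"dy":-0.05,"dz":0.05,"roll":-0.47,"hand":0.05},{"dx":-0.25,"dy":-0.05,"dz":0.05,"roll":-0.47,"hand":0.05},{"dx":-0.25,"dy":-0.05,"dz":0.05,"roll":-0.47,"hand":0.05},{"dx":-0.25,"dy":-0.05,"dz":0.05,"roll":-0.47,"hand":0.05},{"dx":-0.25,"dy":-0.05,"dz":0.05,"roll":-0.47,"hand":0.05}]}}

```text
time: 1.03
ee_pos: [0.4495, 0.3323, 0.3548]
tcp_rot: [180.0, -0.0, 179.9]
wrist_force: [-0.0, -0.3, -0.3]
opening: 0.0502
```

```bash
python3 - <<'E'
from h import *
w=bot.camera("wrist");np.savez("w1.npz",**w);save(w,"w2",1.5);go([.525,-.1,.35],180)
E
```

```text
at [0.4491 0.3327 0.355 ] [179.98   0.   179.99] q6 36.5 -> d [-0.076  -0.4327  0.0049] roll -0.0002 q [37.  5.  5. 90.  0. 37.]
```

View pics/w2.png

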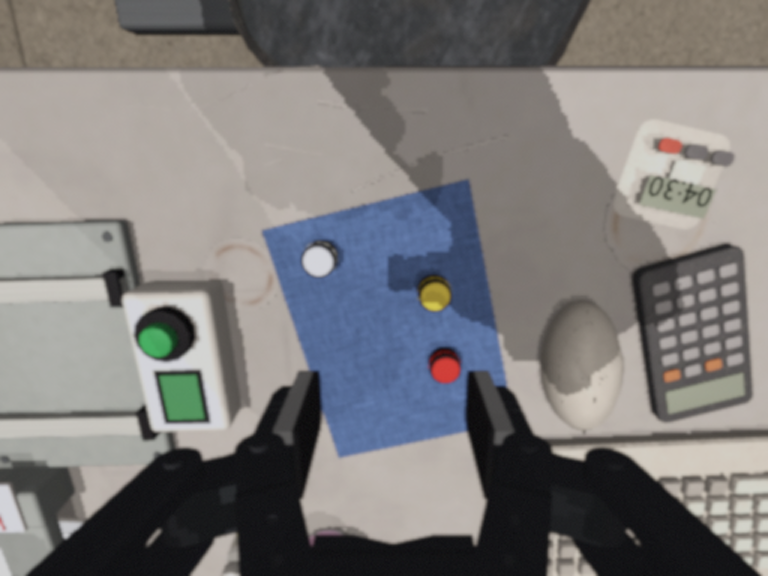

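The whole mat is in view with exactly three standards: white (318,259), yellow (434,294) and red (445,367). The green button is at (155,340).

```bash
cat >> h.py <<'E'
def faces(c,z=.021):
    H,S,V=cv2.split(cv2.cvtColor(c["frame"],cv2.COLOR_RGB2HSV)); out={}
    for n,m in dict(red=((H<8)|(H>172))&(S>130),yel=(H>18)&(H<35)&(S>110),white=(S<45)&(V>130)).items():
        for s,ct in blobs(m,60):
            e=np.sqrt(s[4]*4/np.pi)*c_depth(c,ct,z)/c["mtx"][0,0]
            p=ray(c,[s[:2]+s[2:4]/2-.5],z)[0]
            if .015<e<.03 and .7<s[2]/s[3]<1.4: print(n,"px",ct.round(1),"d",e.round(4),"bb",p[:2].round(4),"ct",ray(c,[ct],z)[0,:2].round(4))
def c_depth(c,uv,z): return (c["R"]@ray(c,[uv],z)[0]+c["t"])[2]
E
python3 - <<'E'
from h import *
c=np.load("w1.npz");c={k:c[k] for k in c}
faces(c)
u=np.array([155,340])/1.5;print("button",ray(c,[u],.04)[0]);print(bot.tips_ahead)
for n,u in dict(w=(318,259),y=(434,294),r=(445,367)).items():
    u=np.array(u)/1.5;print(n,ray(c,[u],.021)[0].round(4),"depth z",(c["R"].T@((np.linalg.inv(c["mtx"])@[*u,1])*c["z_map"][int(u[1]),int(u[0])]-c["t"])).round(4))
go([.444,.281,.187],180)
E
```

```text
red px [296.2 243.7] d 0.0234 bb [0.5223 0.3696] ct [0.5225 0.3693]
yel px [289.3 195.1] d 0.0227 bb [0.4659 0.3604] ct [0.4659 0.3602]
white px [211.3 174. ] d 0.0213 bb [0.4431 0.2796] ct [0.4431 0.2799]
white px [ 45.8 351. ] d 0.0156 bb [0.6753 0.0582] ct [0.6728 0.0578]
button [0.49303779 0.17042696 0.04      ]
0.1734
w [0.4417 0.2807 0.021 ] depth z [0.4417 0.2807 0.0208]
y [0.467  0.3602 0.021 ] depth z [0.4664 0.3601 0.0226]
r [0.5238 0.3699 0.021 ] depth z [0.5239 0.3699 0.0208]
at [0.4491 0.3327 0.355 ] [179.98   0.   179.99] q6 36.5 -> d [ 0.0051 -0.0517  0.168 ] roll -0.0002 q [37.  5.  5. 90.  0. 37.]
```

Call:
{"api": "drive_tool", "payload": {"plan": [{"dx":0.0065,"dy":-0.0525,"dz":0.06,"roll":0,"hand":0.05},{"dx":0.0065,"dy":-0.0525,"dz":0.06,"roll":0,"hand":0.05},{"dx":0.0065,"dy":-0.0525,"dz":0.1,"roll":0,"hand":0.05},{"dx":0.0065,"dy":-0.0525,"dz":0.13,"roll":0,"hand":0.05},{"dx":0.0065,"dy":-0.0525,"dz":0.155,"roll":0,"hand":0.05},{"dx":0.0065,"dy":-0.0525,"dz":0.173,"roll":0,"hand":0.05},{"dx":0.0065,"dy":-0.0525,"dz":0.173,"roll":0,"hand":0.05}]}}

```text
time: 1.67
ee_pos: [0.4412, 0.2799, 0.1782]
tcp_rot: [-179.8, -0.3, -179.9]
wrist_force: [-1.3, -0.7, -0.5]
opening: 0.05
```

```bash
python3 - <<'E'
from h import *
w=bot.camera("wrist");save(w,"w3",1.3);faces(w);go([.458,-.184,.30],180)
E
```

```text
white px [264.9 282.7] d 0.018 bb [0.4434 0.2803] ct [0.4432 0.2803]
white px [ 28.2 342.2] d 0.0273 bb [0.4871 0.1603] ct [0.4796 0.1566]
at [0.4419 0.2802 0.1806] [-1.7992e+02 -1.3000e-01 -1.7995e+02] q6 32.3 -> d [-0.0154 -0.4644 -0.1188] roll 0.0009 q [ 32.   3. -17.  70.   0.  32.]
```

View pics/w3.png

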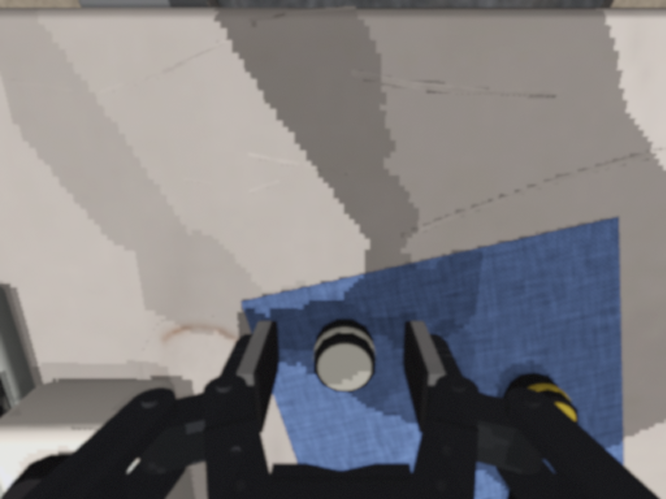

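Puck (343,360) sits centred between the fingers. Closing and carrying to just above the nearest pocket.

Call:
{"api": "drive_tool", "payload": {"force": 35, "plan": [{"dx":0,"dy":0,"dz":0,"roll":0,"hand":0.015},{"dx":0,"dy":0,"dz":0,"roll":0,"hand":0.015},{"dx":0,"dy":0,"dz":0,"roll":0,"hand":0.015},{"dx":0,"dy":0,"dz":0,"roll":0,"hand":0.015},{"dx":0,"dy":0,"dz":-0.03,"roll":0,"hand":0.015},{"dx":0,"dy":0,"dz":-0.06,"roll":0,"hand":0.015},{"dx":0,"dy":0,"dz":-0.1,"roll":0,"hand":0.015},{"dx":0,"dy":-0.04,"dz":-0.12,"roll":0,"hand":0.015},{"dx":-0.01,"dy":-0.12,"dz":-0.12,"roll":0,"hand":0.015},{"dx":-0.015,"dy":-0.464,"dz":-0.12,"roll":0,"hand":0.015},{"dx":-0.015,"dy":-0.464,"dz":-0.12,"roll":0,"hand":0.015},{"dx":-0.015,"dy":-0.464,"dz":-0.12,"roll":0,"hand":0.015},{"dx":-0.015,"dy":-0.464,"dz":-0.12,"roll":0,"hand":0.015},{"dx":-0.015,"dy":-0.464,"dz":-0.12,"roll":0,"hand":0.015},{"dx":-0.015,"dy":-0.464,"dz":-0.12,"roll":0,"hand":0.015},{"dx":-0.015,"dy":-0.464,"dz":-0.12,"roll":0,"hand":0.015},{"dx":-0.015,"dy":-0.464,"dz":-0.12,"roll":0,"hand":0.015},{"dx":-0.015,"dy":-0.464,"dz":-0.12,"roll":0,"hand":0.015},{"dx":-0.015,"dy":-0.464,"dz":-0.12,"roll":0,"hand":0.015},{"dx":-0.015,"dy":-0.464,"dz":-0.12,"roll":0,"hand":0.015}]}}

```text
time: 3.38
ee_pos: [0.4575, -0.1869, 0.3024]
tcp_rot: [-180.0, 0.1, 179.7]
wrist_force: [0.9, 1.1, 0.2]
opening: 0.0222
```

```bash
python3 - <<'E'
from h import *
w=bot.camera("wrist");np.savez("w4.npz",**w);save(w,"w4",1.5);go([.458,-.184,.30],180)
E
```

```text
at [ 0.4576 -0.1853  0.3023] [-1.8000e+02  4.0000e-02  1.7979e+02] q6 -21.8 -> d [-0.0004  0.0014  0.0023] roll -0.0037 q [-22.  -4. -10.  84.   0. -22.]
```

View pics/w4.png

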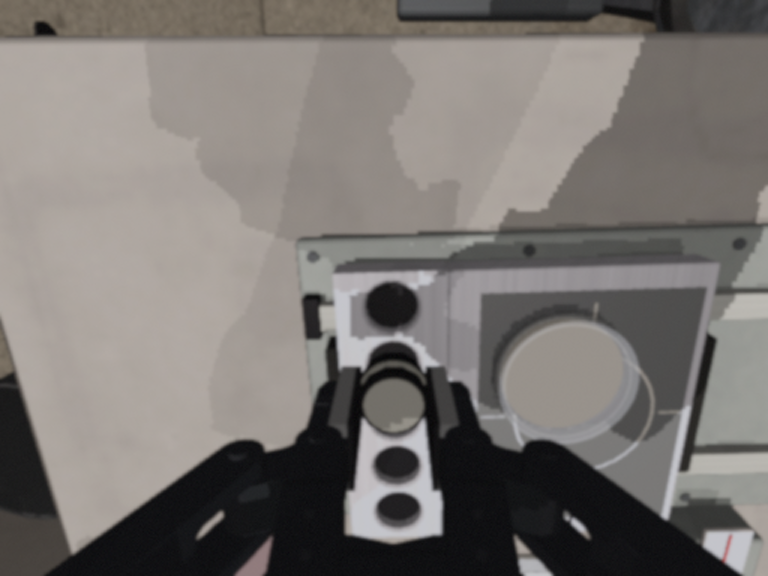

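Puck held (face at 394,403), and the pockets show dark at (392,305), (397,463) and (399,508), with one more at (395,357). The dish (570,375) overlaps the ring.

```bash
python3 - <<'E'
from h import *
c=np.load("w4.npz");c={k:c[k] for k in c}
V=c["frame"].max(2)
m=np.zeros(V.shape,bool);m[180:350,238:290]=1
for s,ct in blobs((V<60)&m,100):
    print(s,ct.round(1),ray(c,[s[:2]+s[2:4]/2-.5],.0435)[0].round(4),[ray(c,[[s[0]-.5,ct[1]],[s[0]+s[2]-.5,ct[1]]],.0435)[:,1].round(4),ray(c,[[ct[0],s[1]-.5],[ct[0],s[1]+s[3]-.5]],.0435)[:,0].round(4)])
print("held",ray(c,[(394/1.5,403/1.5)],.1427)[0].round(4))
k=1/1.5
for n,u,z in[("corner",(334,271),.0435),("corner2",(718,262),.0435),("c3",(346,536),.0435)]:print(n,ray(c,[(u[0]*k,u[1]*k)],z)[0].round(4))
E
```

```text
[244 189  34  30 792] [260.6 203.4] [ 0.4565 -0.1889  0.0435] [array([-0.2024, -0.1754]), array([0.444 , 0.4694])]
[ 238  229   52   95 1182] [266.5 256.6] [ 0.5232 -0.1868  0.0435] [array([-0.2087, -0.1648]), array([0.4783, 0.5738])]
[251 299  27  20 428] [263.9 308.2] [ 0.5572 -0.1865  0.0435] [array([-0.1987, -0.1744]), array([0.5464, 0.5682])]
[252 330  27  17 361] [265.2 337.8] [ 0.5905 -0.1857  0.0435] [array([-0.1984, -0.1731]), array([0.5806, 0.6005])]
held [ 0.4541 -0.1873  0.1427]
corner [ 0.4375 -0.2181  0.0435]
corner2 [ 0.4339 -0.021   0.0435]
c3 [ 0.6136 -0.2188  0.0435]
```

```bash
python3 - <<'E'
from h import *
c=np.load("w4.npz");c={k:c[k] for k in c}
f=c["frame"].astype(int);V=f.max(2);S=f.max(2)-f.min(2)
print(V[240:300:4,262],c["z_map"][240:300:4,262].round(3))
def P(u,v): return (c["R"].T@((np.linalg.inv(c["mtx"])@[u,v,1])*c["z_map"][int(v),int(u)]-c["t"])).round(4)
for v in (252,258,268,280,286): print(v,P(262,v))
print(P(300,180),P(300,160)) # stage/desk
print("stage top",P(290,230),P(230,200), "dish",P(380,250))
w=bot.camera("wrist");H=cv2.cvtColor(w["frame"],cv2.COLOR_RGB2HSV);g=w["frame"].max(2)
for s,ct in blobs((g>85)&(H[:,:,1]<80)&(np.hypot(*(np.indices(g.shape)-np.array([268,262])[:,None,None]))<26),100): print(s,ct)
E
```

```text
[ 58  64  12  72 114 114 114 114 115 114 116 146  93 145 172] [0.159 0.155 0.15  0.15  0.149 0.151 0.151 0.153 0.153 0.154 0.155 0.155
 0.157 0.272 0.27 ]
252 [ 0.4474 -0.1876  0.1384]
258 [ 0.4501 -0.1876  0.1395]
268 [ 0.4562 -0.1877  0.1387]
280 [ 0.4631 -0.1877  0.1389]
286 [ 0.4666 -0.1877  0.139 ]
[ 0.4377 -0.158   0.0422] [ 0.428  -0.155   0.0132]
stage top [ 0.4798 -0.1649  0.0434] [ 0.4534 -0.213   0.0436] dish [ 0.4904 -0.0955  0.0584]
[ 240  253   44   41 1339] [262.1695295  273.06646751]
```

Call:
{"api": "drive_tool", "payload": {"plan": [{"dx":0,"dy":-0.003,"dz":0.035,"roll":0,"hand":0.015},{"dx":0,"dy":-0.003,"dz":0.06,"roll":0,"hand":0.015},{"dx":0,"dy":-0.003,"dz":0.06,"roll":0,"hand":0.015},{"dx":0,"dy":-0.003,"dz":0.06,"roll":0,"hand":0.015},{"dx":0,"dy":-0.003,"dz":0.06,"roll":0,"hand":0.015}]}}

```text
time: 3.9
ee_pos: [0.4582, -0.1865, 0.2434]
tcp_rot: [-180.0, 0.1, -180.0]
wrist_force: [0.6, -1.0, -0.2]
opening: 0.0218
```

```bash
python3 - <<'E'
from h import *
w=bot.camera("wrist");save(w,"w5",3,(150,180,400,384))
def P(u,v): return (w["R"].T@((np.linalg.inv(w["mtx"])@[u,v,1])*w["z_map"][int(v),int(u)]-w["t"])).round(4)
for v in (250,258,266,274,282): print(v,P(262,v))
go([.4575,-.187,.22],180)
E
```

```text
250 [ 0.4473 -0.1871  0.079 ]
258 [ 0.4512 -0.1871  0.0799]
266 [ 0.4553 -0.1871  0.0807]
274 [ 0.4605 -0.1871  0.0797]
282 [ 0.4653 -0.1871  0.0795]
at [ 0.4583 -0.1867  0.2438] [-1.7995e+02  1.4000e-01 -1.7997e+02] q6 -22.2 -> d [ 0.0009 -0.0003  0.0238] roll 0.0004 q [-22.  -3. -16.  77.   0. -22.]
```

View pics/w5.png

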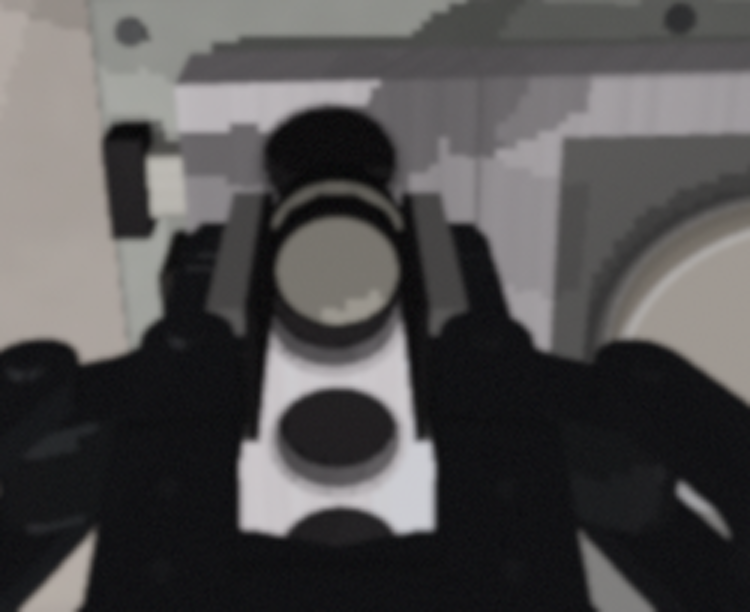

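Puck (337,270 in the crop) is 1.3 mm off the nearest pocket (331,150). I'll correct for that, then lower in.

Call:
{"api": "drive_tool", "payload": {"plan": [{"dx":0.0013,"dy":-0.0013,"dz":0.008,"roll":0,"hand":0.015},{"dx":0.0013,"dy":-0.0013,"dz":0.014,"roll":0,"hand":0.015},{"dx":0.0013,"dy":-0.0013,"dz":0.019,"roll":0,"hand":0.015},{"dx":0.0013,"dy":-0.0013,"dz":0.023,"roll":0,"hand":0.015},{"dx":0.0013,"dy":-0.0013,"dz":0.023,"roll":0,"hand":0.015},{"dx":0.0013,"dy":-0.0013,"dz":0.023,"roll":0,"hand":0.015}]}}

```text
time: 4.45
ee_pos: [0.4563, -0.1886, 0.2193]
tcp_rot: [-180.0, 0.0, 179.9]
wrist_force: [-3.3, 1.5, 8.0]
opening: 0.0218
```

Call:
{"api": "drive_tool", "payload": {"plan": [{"dx":0,"dy":0,"dz":0,"roll":0,"hand":0.042},{"dx":0,"dy":0,"dz":0,"roll":0,"hand":0.042},{"dx":0,"dy":0,"dz":0,"roll":0,"hand":0.042},{"dx":0,"dy":0,"dz":-0.02,"roll":0,"hand":0.042},{"dx":0,"dy":0,"dz":-0.05,"roll":0,"hand":0.042},{"dx":0,"dy":0,"dz":-0.1,"roll":0,"hand":0.042},{"dx":0,"dy":0,"dz":-0.1,"roll":0,"hand":0.042},{"dx":0,"dy":0,"dz":-0.1,"roll":0,"hand":0.042}]}}

```text
time: 5.12
ee_pos: [0.457, -0.1889, 0.3221]
tcp_rot: [-179.9, 0.3, 180.0]
wrist_force: [0.3, -0.5, 0.1]
opening: 0.0421
```

```bash
python3 - <<'E'
from h import *
w=bot.camera("wrist");np.savez("w6.npz",**w);save(w,"w6",2,(180,130,480,384))
def P(u,v): return (w["R"].T@((np.linalg.inv(w["mtx"])@[u,v,1])*w["z_map"][int(v),int(u)]-w["t"])).round(4)
for v in range(190,222,4): print(v,P(261,v),w["frame"][v,261])
go([.4665,.3603,.20],180)
faces(w,.0555)
V=w["frame"].max(2);m=np.zeros(V.shape,bool);m[225:350,238:290]=1
for s,ct in blobs((V<60)&m,100): print(s,ray(w,[s[:2]+s[2:4]/2-.5],.0435)[0].round(4))
E
```

```text
190 [ 0.4484 -0.1909  0.0553] [190 191 196]
194 [ 0.4516 -0.1909  0.0562] [156 152 145]
198 [ 0.4548 -0.1909  0.0568] [154 150 142]
202 [ 0.4586 -0.1909  0.0559] [153 149 141]
206 [ 0.462  -0.1909  0.056 ] [153 148 141]
210 [ 0.4654 -0.1909  0.0563] [128 124 118]
214 [ 0.4746 -0.191   0.0427] [183 183 187]
218 [ 0.4813 -0.1911  0.0358] [90 87 90]
at [ 0.4567 -0.1888  0.3199] [-1.7994e+02  1.4000e-01  1.7995e+02] q6 -22.4 -> d [-0.009   0.5492  0.1193] roll -0.0008 q [-22.  -4.  -8.  85.   0. -22.]
white px [499.5 169.1] d 0.0255 bb [ 0.4288 -0.0068] ct [ 0.4313 -0.0026]
white px [262.9 198.3] d 0.0189 bb [ 0.4557 -0.1893] ct [ 0.4555 -0.1894]
white px [157.2 365.1] d 0.0161 bb [ 0.632  -0.2981] ct [ 0.6334 -0.2961]
white px [369.7 372.6] d 0.0262 bb [ 0.6404 -0.0775] ct [ 0.6432 -0.081 ]
[250 225  29  19 443] [ 0.4935 -0.1884  0.0435]
[252 253  27  22 466] [ 0.5237 -0.1875  0.0435]
[253 285  27  19 392] [ 0.5573 -0.1865  0.0435]
[255 314  25  17 331] [ 0.5905 -0.1854  0.0435]
```

View pics/w6.png

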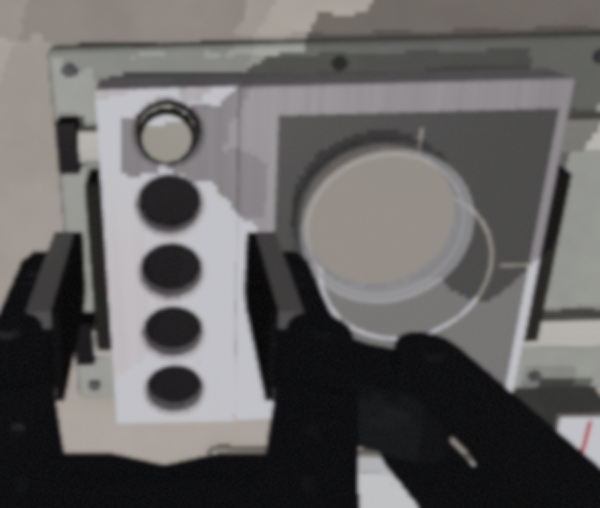

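White is seated in pocket 5: its face is at z≈0.056, expected 0.0555, visible at (167,138). Next the yellow.

Call:
{"api": "drive_tool", "payload": {"plan": [{"dx":-0.01,"dy":0.549,"dz":0.0,"roll":0,"hand":0.05},{"dx":-0.01,"dy":0.549,"dz":0.0,"roll":0,"hand":0.05},{"dx":-0.01,"dy":0.549,"dz":0.0,"roll":0,"hand":0.05},{"dx":-0.01,"dy":0.549,"dz":0.0,"roll":0,"hand":0.05},{"dx":-0.01,"dy":0.549,"dz":0.0,"roll":0,"hand":0.05},{"dx":-0.01,"dy":0.549,"dz":0.0,"roll":0,"hand":0.05},{"dx":-0.01,"dy":0.549,"dz":0.0,"roll":0,"hand":0.05},{"dx":-0.01,"dy":0.549,"dz":0.0,"roll":0,"hand":0.05},{"dx":-0.01,"dy":0.549,"dz":0.0,"roll":0,"hand":0.05},{"dx":-0.01,"dy":0.549,"dz":0.0,"roll":0,"hand":0.05},{"dx":-0.01,"dy":0.549,"dz":0.0,"roll":0,"hand":0.05},{"dx":-0.01,"dy":0.549,"dz":0.0,"roll":0,"hand":0.05},{"dx":-0.01,"dy":0.549,"dz":0.0,"roll":0,"hand":0.05},{"dx":-0.01,"dy":0.549,"dz":0.03,"roll":0,"hand":0.05},{"dx":-0.01,"dy":0.549,"dz":0.07,"roll":0,"hand":0.05},{"dx":-0.01,"dy":0.549,"dz":0.09,"roll":0,"hand":0.05},{"dx":-0.01,"dy":0.549,"dz":0.09,"roll":0,"hand":0.05},{"dx":-0.01,"dy":0.549,"dz":0.09,"roll":0,"hand":0.05}]}}

```text
time: 6.67
ee_pos: [0.4662, 0.36, 0.2268]
tcp_rot: [-179.9, -0.2, 180.0]
wrist_force: [-0.1, -1.4, 0.9]
opening: 0.0502
```

```bash
python3 - <<'E'
from h import *
w=bot.camera("wrist");faces(w);go([.4660,.3603,.181],180)
E
```

```text
red px [278.4 312.2] d 0.0194 bb [0.525  0.3698] ct [0.5252 0.3701]
yel px [265.2 234.1] d 0.0224 bb [0.4649 0.3611] ct [0.4657 0.3609]
white px [146.6 371.8] d 0.0213 bb [0.5766 0.2696] ct [0.5793 0.272 ]
at [0.4668 0.3602 0.2288] [-1.7998e+02 -3.0000e-02  1.7994e+02] q6 37.7 -> d [0.0008 0.0001 0.0478] roll -0.001 q [38. 11. -3. 76. -0. 38.]
```

Call:
{"api": "drive_tool", "payload": {"plan": [{"dx":0.0005,"dy":0.0003,"dz":0.025,"roll":0,"hand":0.05},{"dx":0.0005,"dy":0.0003,"dz":0.048,"roll":0,"hand":0.05},{"dx":0.0005,"dy":0.0003,"dz":0.048,"roll":0,"hand":0.05},{"dx":0.0005,"dy":0.0003,"dz":0.048,"roll":0,"hand":0.015},{"dx":0.0005,"dy":0.0003,"dz":0.048,"roll":0,"hand":0.015},{"dx":0.0005,"dy":0.0003,"dz":0.048,"roll":0,"hand":0.015},{"dx":0.0005,"dy":0.0003,"dz":0.048,"roll":0,"hand":0.015},{"dx":0.0005,"dy":0.0003,"dz":0.048,"roll":0,"hand":0.015},{"dx":0.0005,"dy":0.0003,"dz":0.02,"roll":0,"hand":0.015},{"dx":0.0005,"dy":0.0003,"dz":-0.02,"roll":0,"hand":0.015},{"dx":0.0005,"dy":0.0003,"dz":-0.06,"roll":0,"hand":0.015},{"dx":0.0005,"dy":0.0003,"dz":-0.075,"roll":0,"hand":0.015},{"dx":0.0005,"dy":0.0003,"dz":-0.075,"roll":0,"hand":0.015}]}}

```text
time: 7.8
ee_pos: [0.467, 0.3612, 0.3103]
tcp_rot: [179.7, 0.4, 180.0]
wrist_force: [0.3, 1.1, -0.9]
opening: 0.022
```

Call:
{"api": "drive_tool", "payload": {"plan": [{"dx":-0.024,"dy":-0.548,"dz":0.0,"roll":0,"hand":0.015},{"dx":-0.024,"dy":-0.548,"dz":0.0,"roll":0,"hand":0.015},{"dx":-0.024,"dy":-0.548,"dz":0.0,"roll":0,"hand":0.015},{"dx":-0.024,"dy":-0.548,"dz":0.0,"roll":0,"hand":0.015},{"dx":-0.024,"dy":-0.548,"dz":0.0,"roll":0,"hand":0.015},{"dx":-0.024,"dy":-0.548,"dz":0.0,"roll":0,"hand":0.015},{"dx":-0.024,"dy":-0.548,"dz":0.0,"roll":0,"hand":0.015},{"dx":-0.024,"dy":-0.548,"dz":0.0,"roll":0,"hand":0.015},{"dx":-0.024,"dy":-0.548,"dz":0.0,"roll":0,"hand":0.015},{"dx":-0.024,"dy":-0.548,"dz":0.0,"roll":0,"hand":0.015},{"dx":-0.024,"dy":-0.548,"dz":0.0,"roll":0,"hand":0.015},{"dx":-0.024,"dy":-0.548,"dz":0.0,"roll":0,"hand":0.015},{"dx":-0.024,"dy":-0.548,"dz":0.0,"roll":0,"hand":0.015},{"dx":-0.024,"dy":-0.548,"dz":0.0,"roll":0,"hand":0.015},{"dx":-0.024,"dy":-0.548,"dz":0.03,"roll":0,"hand":0.015},{"dx":-0.024,"dy":-0.548,"dz":0.055,"roll":0,"hand":0.015},{"dx":-0.024,"dy":-0.548,"dz":0.055,"roll":0,"hand":0.015},{"dx":-0.024,"dy":-0.548,"dz":0.055,"roll":0,"hand":0.015}]}}

```text
time: 9.3
ee_pos: [0.4894, -0.187, 0.248]
tcp_rot: [179.9, -0.1, 180.0]
wrist_force: [0.3, -0.4, -0.4]
opening: 0.022
```

```bash
python3 - <<'E'
from h import *
w=bot.camera("wrist")
def P(u,v): return (w["R"].T@((np.linalg.inv(w["mtx"])@[u,v,1])*w["z_map"][int(v),int(u)]-w["t"])).round(4)
H,S,V=cv2.split(cv2.cvtColor(w["frame"],cv2.COLOR_RGB2HSV))
for s,ct in blobs((H>18)&(H<35)&(S>110),60): print(s,ct,P(*ct))
go([.4905,-.188,.2205],180)
E
```

```text
[239 243  46  19 323] [261.86377709 249.83591331] [ 0.4792 -0.1875  0.0809]
[ 241  255   43   38 1282] [261.96957878 273.33151326] [ 0.4904 -0.1875  0.0845]
at [ 0.4899 -0.1871  0.2494] [ 1.7999e+02 -1.0000e-02  1.7997e+02] q6 -20.9 -> d [-0.0006 -0.0009  0.0289] roll -0.0005 q [-21.   1. -11.  78.   0. -21.]
```

Call:
{"api": "drive_tool", "payload": {"plan": [{"dx":-0.0006,"dy":-0.0009,"dz":0.012,"roll":0,"hand":0.015},{"dx":-0.0006,"dy":-0.0009,"dz":0.018,"roll":0,"hand":0.015},{"dx":-0.0006,"dy":-0.0009,"dz":0.023,"roll":0,"hand":0.015},{"dx":-0.0006,"dy":-0.0009,"dz":0.028,"roll":0,"hand":0.015},{"dx":-0.0006,"dy":-0.0009,"dz":0.028,"roll":0,"hand":0.015},{"dx":-0.0006,"dy":-0.0009,"dz":0.028,"roll":0,"hand":0.015}]}}

```text
time: 9.85
ee_pos: [0.4904, -0.1881, 0.2205]
tcp_rot: [180.0, -0.0, 180.0]
wrist_force: [-0.1, 0.1, -0.3]
opening: 0.022
```

Call:
{"api": "drive_tool", "payload": {"plan": [{"dx":0,"dy":0,"dz":0,"roll":0,"hand":0.042},{"dx":0,"dy":0,"dz":0,"roll":0,"hand":0.042},{"dx":0,"dy":0,"dz":0,"roll":0,"hand":0.042},{"dx":0,"dy":0,"dz":-0.02,"roll":0,"hand":0.042},{"dx":0,"dy":0,"dz":-0.05,"roll":0,"hand":0.042},{"dx":0,"dy":0,"dz":-0.1,"roll":0,"hand":0.042},{"dx":0,"dy":0,"dz":-0.1,"roll":0,"hand":0.042}]}}

```text
time: 10.43
ee_pos: [0.491, -0.1884, 0.3272]
tcp_rot: [-179.8, 0.4, 180.0]
wrist_force: [1.5, -0.1, 0.5]
opening: 0.0419
```

```bash
python3 - <<'E'
from h import *
w=bot.camera("wrist")
def P(u,v): return (w["R"].T@((np.linalg.inv(w["mtx"])@[u,v,1])*w["z_map"][int(v),int(u)]-w["t"])).round(4)
H,S,V=cv2.split(cv2.cvtColor(w["frame"],cv2.COLOR_RGB2HSV))
for s,ct in blobs((H>18)&(H<35)&(S>110),60): print(s,ct,P(*ct),[P(ct[0],v)[2] for v in range(int(ct[1])-10,int(ct[1])+11,5)])
go([.5235,.370,.23],180)
E
```

```text
[250 181  28  29 651] [263.42396313 194.91705069] [ 0.4882 -0.1886  0.057 ] [np.float64(0.0532), np.float64(0.0556), np.float64(0.0567), np.float64(0.0564), np.float64(0.0553)]
at [ 0.4912 -0.1885  0.3266] [-179.84    0.43  179.95] q6 -20.9 -> d [-0.0311  0.5588  0.0952] roll -0.0008 q [-21.   1.  -3.  86.   0. -21.]
```

Yellow is seated too. On to the red.

Call:
{"api": "drive_tool", "payload": {"plan": [{"dx":-0.033,"dy":0.559,"dz":0.0,"roll":0,"hand":0.05},{"dx":-0.033,"dy":0.559,"dz":0.0,"roll":0,"hand":0.05},{"dx":-0.033,"dy":0.559,"dz":0.0,"roll":0,"hand":0.05},{"dx":-0.033,"dy":0.559,"dz":0.0,"roll":0,"hand":0.05},{"dx":-0.033,"dy":0.559,"dz":0.0,"roll":0,"hand":0.05},{"dx":-0.033,"dy":0.559,"dz":0.0,"roll":0,"hand":0.05},{"dx":-0.033,"dy":0.559,"dz":0.0,"roll":0,"hand":0.05},{"dx":-0.033,"dy":0.559,"dz":0.0,"roll":0,"hand":0.05},{"dx":-0.033,"dy":0.559,"dz":0.0,"roll":0,"hand":0.05},{"dx":-0.033,"dy":0.559,"dz":0.0,"roll":0,"hand":0.05},{"dx":-0.033,"dy":0.559,"dz":0.0,"roll":0,"hand":0.05},{"dx":-0.033,"dy":0.559,"dz":0.0,"roll":0,"hand":0.05},{"dx":-0.033,"dy":0.559,"dz":0.0,"roll":0,"hand":0.05},{"dx":-0.033,"dy":0.559,"dz":0.03,"roll":0,"hand":0.05},{"dx":-0.033,"dy":0.559,"dz":0.07,"roll":0,"hand":0.05},{"dx":-0.033,"dy":0.559,"dz":0.09,"roll":0,"hand":0.05},{"dx":-0.033,"dy":0.559,"dz":0.09,"roll":0,"hand":0.05},{"dx":-0.033,"dy":0.559,"dz":0.09,"roll":0,"hand":0.05}]}}

```text
time: 11.98
ee_pos: [0.5236, 0.3705, 0.2298]
tcp_rot: [-179.9, -0.1, 180.0]
wrist_force: [0.1, -0.1, 1.5]
opening: 0.0501
```

```bash
python3 - <<'E'
from h import *
w=bot.camera("wrist");faces(w);go([.5235,.370,.181],180)
E
```

```text
red px [263.1 232.3] d 0.0222 bb [0.5229 0.3703] ct [0.5235 0.3703]
white px [146.7 371.7] d 0.0219 bb [0.6376 0.2789] ct [0.6402 0.2814]
white px [377. 372.] d 0.0194 bb [0.6375 0.4587] ct [0.6406 0.4572]
at [0.5241 0.3707 0.2318] [1.7997e+02 4.0000e-02 1.7994e+02] q6 35.3 -> d [ 0.0007 -0.0007  0.0508] roll -0.001 q [35. 18.  6. 78. -0. 35.]
```

Call:
{"api": "drive_tool", "payload": {"plan": [{"dx":0.0005,"dy":-0.0004,"dz":0.025,"roll":0,"hand":0.05},{"dx":0.0005,"dy":-0.0004,"dz":0.0505,"roll":0,"hand":0.05},{"dx":0.0005,"dy":-0.0004,"dz":0.0505,"roll":0,"hand":0.05},{"dx":0.0005,"dy":-0.0004,"dz":0.0505,"roll":0,"hand":0.015},{"dx":0.0005,"dy":-0.0004,"dz":0.0505,"roll":0,"hand":0.015},{"dx":0.0005,"dy":-0.0004,"dz":0.0505,"roll":0,"hand":0.015},{"dx":0.0005,"dy":-0.0004,"dz":0.0505,"roll":0,"hand":0.015},{"dx":0.0005,"dy":-0.0004,"dz":0.0505,"roll":0,"hand":0.015},{"dx":0.0005,"dy":-0.0004,"dz":0.02,"roll":0,"hand":0.015},{"dx":0.0005,"dy":-0.0004,"dz":-0.02,"roll":0,"hand":0.015},{"dx":0.0005,"dy":-0.0004,"dz":-0.06,"roll":0,"hand":0.015},{"dx":0.0005,"dy":-0.0004,"dz":-0.075,"roll":0,"hand":0.015},{"dx":0.0005,"dy":-0.0004,"dz":-0.075,"roll":0,"hand":0.015}]}}

```text
time: 13.12
ee_pos: [0.524, 0.3708, 0.3129]
tcp_rot: [179.7, 0.5, 180.0]
wrist_force: [1.1, -0.7, -0.2]
opening: 0.022
```

Call:
{"api": "drive_tool", "payload": {"plan": [{"dx":-0.001,"dy":-0.558,"dz":0.0,"roll":0,"hand":0.015},{"dx":-0.001,"dy":-0.558,"dz":0.0,"roll":0,"hand":0.015},{"dx":-0.001,"dy":-0.558,"dz":0.0,"roll":0,"hand":0.015},{"dx":-0.001,"dy":-0.558,"dz":0.0,"roll":0,"hand":0.015},{"dx":-0.001,"dy":-0.558,"dz":0.0,"roll":0,"hand":0.015},{"dx":-0.001,"dy":-0.558,"dz":0.0,"roll":0,"hand":0.015},{"dx":-0.001,"dy":-0.558,"dz":0.0,"roll":0,"hand":0.015},{"dx":-0.001,"dy":-0.558,"dz":0.0,"roll":0,"hand":0.015},{"dx":-0.001,"dy":-0.558,"dz":0.0,"roll":0,"hand":0.015},{"dx":-0.001,"dy":-0.558,"dz":0.0,"roll":0,"hand":0.015},{"dx":-0.001,"dy":-0.558,"dz":0.0,"roll":0,"hand":0.015},{"dx":-0.001,"dy":-0.558,"dz":0.0,"roll":0,"hand":0.015},{"dx":-0.001,"dy":-0.558,"dz":0.0,"roll":0,"hand":0.015},{"dx":-0.001,"dy":-0.558,"dz":0.0,"roll":0,"hand":0.015},{"dx":-0.001,"dy":-0.558,"dz":0.03,"roll":0,"hand":0.015},{"dx":-0.001,"dy":-0.558,"dz":0.055,"roll":0,"hand":0.015},{"dx":-0.001,"dy":-0.558,"dz":0.055,"roll":0,"hand":0.015},{"dx":-0.001,"dy":-0.558,"dz":0.055,"roll":0,"hand":0.015}]}}

```text
time: 14.62
ee_pos: [0.5235, -0.1875, 0.25]
tcp_rot: [180.0, -0.1, 179.9]
wrist_force: [-0.1, -0.2, 0.4]
opening: 0.0218
```

```bash
python3 - <<'E'
from h import *
w=bot.camera("wrist")
def P(u,v): return (w["R"].T@((np.linalg.inv(w["mtx"])@[u,v,1])*w["z_map"][int(v),int(u)]-w["t"])).round(4)
H,S,V=cv2.split(cv2.cvtColor(w["frame"],cv2.COLOR_RGB2HSV))
for s,ct in blobs(((H<8)|(H>172))&(S>130),60): print(s,ct,P(*ct))
go([.5245,-.1873,.2205],180)
E
```

```text
[239 244  46  18 317] [261.7444795  250.78548896] [ 0.5134 -0.1881  0.0837]
[ 241  256   43   37 1257] [262.14478918 273.98965792] [ 0.5246 -0.1879  0.0871]
[  0 358  24  26 323] [ 10.20123839 370.10835913] [ 0.6689 -0.4098  0.0133]
at [ 0.524  -0.1875  0.2515] [180.     0.   179.97] q6 -19.7 -> d [-0.0005  0.0002  0.031 ] roll -0.0006 q [-20.   6.  -6.  78.   0. -20.]
```

Call:
{"api": "drive_tool", "payload": {"plan": [{"dx":-0.0005,"dy":0.0002,"dz":0.012,"roll":0,"hand":0.015},{"dx":-0.0005,"dy":0.0002,"dz":0.019,"roll":0,"hand":0.015},{"dx":-0.0005,"dy":0.0002,"dz":0.025,"roll":0,"hand":0.015},{"dx":-0.0005,"dy":0.0002,"dz":0.03,"roll":0,"hand":0.015},{"dx":-0.0005,"dy":0.0002,"dz":0.03,"roll":0,"hand":0.015},{"dx":-0.0005,"dy":0.0002,"dz":0.03,"roll":0,"hand":0.015}]}}

```text
time: 15.17
ee_pos: [0.5244, -0.1874, 0.2205]
tcp_rot: [180.0, -0.0, 180.0]
wrist_force: [0.2, 0.7, -0.2]
opening: 0.0225
```

Call:
{"api": "drive_tool", "payload": {"plan": [{"dx":0,"dy":0,"dz":0,"roll":0,"hand":0.042},{"dx":0,"dy":0,"dz":0,"roll":0,"hand":0.042},{"dx":0,"dy":0,"dz":0,"roll":0,"hand":0.042},{"dx":0,"dy":0,"dz":-0.02,"roll":0,"hand":0.042},{"dx":0,"dy":0,"dz":-0.05,"roll":0,"hand":0.042},{"dx":0,"dy":0.04,"dz":-0.1,"roll":0,"hand":0.042},{"dx":0.03,"dy":0.1,"dz":-0.15,"roll":0,"hand":0.042},{"dx":0.03,"dy":0.1,"dz":-0.15,"roll":0,"hand":0.0},{"dx":0.03,"dy":0.1,"dz":-0.15,"roll":0,"hand":0.0},{"dx":0.03,"dy":0.1,"dz":-0.15,"roll":0,"hand":0.0}]}}

```text
time: 16.0
ee_pos: [0.4939, -0.0852, 0.3753]
tcp_rot: [-180.0, 0.4, -179.9]
wrist_force: [0.3, -0.2, 0.7]
opening: 0.0062
```

```bash
python3 - <<'E'
from h import *
w=bot.camera("wrist");np.savez("w7.npz",**w);save(w,"w7",1.5)
def P(u,v): return (w["R"].T@((np.linalg.inv(w["mtx"])@[u,v,1])*w["z_map"][int(v),int(u)]-w["t"])).round(4)
H,S,V=cv2.split(cv2.cvtColor(w["frame"],cv2.COLOR_RGB2HSV))
for s,ct in blobs(((H<8)|(H>172))&(S>130),60): print(s,ct,P(*ct))
go([.5245,-.1,.30],180)
E
```

```text
[152 197  25  25 448] [164.015625   209.03348214] [ 0.5227 -0.1853  0.0556]
[  5 296  16  16 117] [ 12.69230769 302.71794872] [ 0.6694 -0.4096  0.0145]
[496 351  16  17 210] [504.41428571 359.2047619 ] [0.7186 0.2098 0.0564]
at [ 0.4944 -0.0864  0.373 ] [-179.96    0.24 -179.92] q6 -10.0 -> d [-0.0298 -0.0136  0.0732] roll 0.0013 q [-10.  -2.  -1.  91.  -0. -10.]
```

View pics/w7.png

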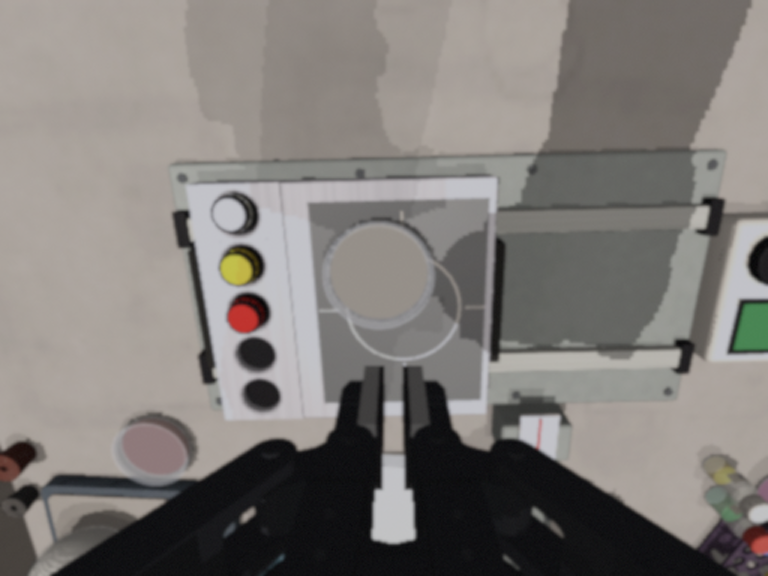

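All three standards are seated in the row (234,214), (240,266) and (246,314). The dish is at (379,272), off the ring centred near (403,309). Now measuring ring, dish, index and red line in metric coordinates.

```bash
cat >> h.py <<'E'
from scipy.optimize import least_squares
def cloud(w):
    v,u=np.mgrid[0:384,0:512]; Z=w["z_map"]
    C=np.stack([(u-w["mtx"][0,2])/w["mtx"][0,0]*Z,(v-w["mtx"][1,2])/w["mtx"][1,1]*Z,Z],-1)
    return (C-w["t"])@w["R"]
def dish(w,guess=None):
    P=cloud(w); g=guess if guess is not None else [.515,-.085]
    m=(np.abs(P[...,2]-.0585)<.005)&(np.hypot(P[...,0]-g[0],P[...,1]-g[1])<.08)
    n,l,s,ct=cv2.connectedComponentsWithStats(m.astype(np.uint8)); i=1+np.argmax(s[1:,4]); m=l==i
    cs=max(cv2.findContours(m.astype(np.uint8),0,1)[0],key=cv2.contourArea)[:,0,:]
    q=ray(w,cs,.0585)[:,:2]
    f=least_squares(lambda p:np.hypot(*(q-p[:2]).T)-p[2],[*q.mean(0),.036],loss="soft_l1",f_scale=.001)
    print("dish",f.x.round(4),"z",P[m][:,2].mean().round(4),"resid",np.median(abs(f.fun)).round(4)); return f.x
def ring(w,guess,band=(.030,.050),r=None):
    im=w["frame"].astype(np.float32).mean(2); th=cv2.morphologyEx(im,cv2.MORPH_TOPHAT,np.ones((7,7)))
    vu=np.argwhere(th>18); q=ray(w,vu[:,::-1],.0435)[:,:2]; zz=cloud(w)[vu[:,0],vu[:,1],2]
    q=q[abs(zz-.0435)<.006]
    c=np.array(guess,float)
    for tol in (.008,.004,.002,.0015):
        d=np.hypot(*(q-c).T); k=q[abs(d-.03925)<tol]
        f=least_squares(lambda p:np.hypot(*(k-p).T)-.03925,c,loss="soft_l1",f_scale=.0007); c=f.x
    a=np.degrees(np.arctan2(*(k-c).T[::-1]))
    print("ring",c.round(4),"n",len(k),"resid",np.median(abs(f.fun)).round(4),"arc",np.histogram(a,12,(-180,180))[0]); return c
E
python3 - <<'E'
from h import *
c=np.load("w7.npz");c={k:c[k] for k in c}
d=dish(c);k=1/1.5
g=ray(c,[(403*k,309*k)],.0435)[0,:2];print("cross",g)
r=ring(c,g)
print("delta ring-dish",(r-d[:2]).round(4))
for n,u in dict(redline=(540,419),tick_l=(330,311),tick_r=(475,307),tick_t=(402,215),stage_tl=(188,183),stage_tr=(497,178)).items(): print(n,ray(c,[np.array(u)*k],.0435)[0].round(4))
E
```

```text
dish [ 0.4957 -0.0961  0.0363] z 0.0587 resid 0.0003
cross [ 0.52395557 -0.0789883 ]
ring [ 0.5233 -0.0791] n 357 resid 0.0007 arc [ 0  0  0 22 49 48 48 49 39 55 47  0]
delta ring-dish [0.0276 0.017 ]
redline [0.6139 0.0266 0.0435]
tick_l [ 0.5255 -0.1303  0.0435]
tick_r [ 0.5224 -0.0286  0.0435]
tick_t [ 0.4582 -0.0801  0.0435]
stage_tl [ 0.4379 -0.2173  0.0435]
stage_tr [ 0.4347 -0.0198  0.0435]
```

```bash
python3 - <<'E'
from h import *
for n,t in(("w6",[.457,-.1889,.321]),("w7",[.494,-.0855,.3745]),("w1",[.4493,.3325,.355])):
    c=np.load(n+".npz");P=cloud({k:c[k] for k in c}).reshape(-1,3)-t
    Q=P[(P[:,2]>-.185)&(P[:,2]<-.10)&(abs(P[:,0])<.03)&(abs(P[:,1])<.06)]
    tip=Q[Q[:,2]<np.percentile(Q[:,2],1)+.006]
    print(n,"tip z",np.percentile(Q[:,2],[0,1,3]).round(4),"x",np.percentile(tip[:,0],[2,98]).round(4),"y",np.unique((tip[:,1]*500).round()/500))
E
```

```text
w6 tip z [-0.1713 -0.1641 -0.159 ] x [-0.0115  0.0094] y [-0.036 -0.034 -0.032 -0.03  -0.028 -0.026 -0.024 -0.022  0.02   0.022
  0.024  0.026  0.028  0.03   0.032  0.034]
w7 tip z [-0.1699 -0.1635 -0.1574] x [-0.0115 -0.0064] y [-0.018 -0.016 -0.014 -0.012 -0.01  -0.008 -0.006 -0.004  0.002  0.004
  0.006  0.008  0.01   0.012  0.014  0.016]
w1 tip z [-0.171  -0.165  -0.1598] x [-0.0122  0.009 ] y [-0.04  -0.038 -0.036 -0.034 -0.032 -0.03  -0.028 -0.026  0.024  0.026
  0.028  0.03   0.032  0.034  0.036  0.038]
```

Call:
{"api": "drive_tool", "payload": {"plan": [{"dx":0.0413,"dy":-0.036,"dz":0.04,"roll":-0.125,"hand":0.05},{"dx":0.0413,"dy":-0.036,"dz":0.06,"roll":-0.25,"hand":0.05},{"dx":0.0413,"dy":-0.036,"dz":0.08,"roll":-0.375,"hand":0.05},{"dx":0.0413,"dy":-0.036,"dz":0.095,"roll":-0.5,"hand":0.05},{"dx":0.0413,"dy":-0.036,"dz":0.095,"roll":-0.5505,"hand":0.05},{"dx":0.0413,"dy":-0.036,"dz":0.095,"roll":-0.5505,"hand":0.05},{"dx":0.0413,"dy":-0.036,"dz":0.095,"roll":-0.5505,"hand":0.05},{"dx":0.0413,"dy":-0.036,"dz":0.095,"roll":-0.5505,"hand":0.05}]}}

```text
time: 16.72
ee_pos: [0.4534, -0.1238, 0.2757]
tcp_rot: [-180.0, 0.0, -148.6]
wrist_force: [-0.7, -0.6, -0.2]
opening: 0.05
```

```bash
python3 - <<'E'
from h import *
w=bot.camera("wrist");d=dish(w);ring(w,[.5235,-.079])
go([.4531,-.1224,.219],211.6)
E
```

```text
dish [ 0.4954 -0.0967  0.0368] z 0.0585 resid 0.0005
ring [ 0.5237 -0.0789] n 477 resid 0.0007 arc [ 0  0  0 34 76 71 67 66 71 63 29  0]
at [ 0.4535 -0.1237  0.2759] [-1.7998e+02  1.0000e-02 -1.4862e+02] q6 -46.6 -> d [-0.0004  0.0013  0.0569] roll -0.0038 q [-15.  -7. -16.  81.  -0. -47.]
```

Call:
{"api": "drive_tool", "payload": {"plan": [{"dx":0,"dy":0.001,"dz":0.03,"roll":-0.004,"hand":0.05},{"dx":0,"dy":0.001,"dz":0.05,"roll":-0.004,"hand":0.05},{"dx":0,"dy":0.001,"dz":0.0565,"roll":-0.004,"hand":0.05},{"dx":0,"dy":0.001,"dz":0.0565,"roll":-0.004,"hand":0.05},{"dx":-0.005,"dy":0.001,"dz":0.0565,"roll":-0.004,"hand":0.05},{"dx":-0.009,"dy":0.001,"dz":0.0565,"roll":-0.004,"hand":0.05},{"dx":-0.012,"dy":0.001,"dz":0.0565,"roll":-0.004,"hand":0.05},{"dx":-0.014,"dy":0.001,"dz":0.0565,"roll":-0.004,"hand":0.05},{"dx":-0.016,"dy":0.001,"dz":0.0565,"roll":-0.004,"hand":0.05},{"dx":-0.018,"dy":0.001,"dz":0.0565,"roll":-0.004,"hand":0.05},{"dx":-0.02,"dy":0.001,"dz":0.0565,"roll":-0.004,"hand":0.05},{"dx":-0.0225,"dy":0.001,"dz":0.0565,"roll":-0.004,"hand":0.05},{"dx":-0.025,"dy":0.001,"dz":0.0565,"roll":-0.004,"hand":0.05},{"dx":-0.0275,"dy":0.001,"dz":0.0565,"roll":-0.004,"hand":0.05},{"dx":-0.03,"dy":0.001,"dz":0.0565,"roll":-0.004,"hand":0.05},{"dx":-0.0325,"dy":0.001,"dz":0.0565,"roll":-0.004,"hand":0.05},{"dx":-0.035,"dy":0.001,"dz":0.0565,"roll":-0.004,"hand":0.05},{"dx":-0.0375,"dy":0.001,"dz":0.0565,"roll":-0.004,"hand":0.05},{"dx":-0.04,"dy":0.001,"dz":0.0565,"roll":-0.004,"hand":0.05},{"dx":-0.04,"dy":0.001,"dz":0.0565,"roll":-0.004,"hand":0.05}]}}

```text
time: 18.43
ee_pos: [0.4872, -0.1014, 0.2191]
tcp_rot: [180.0, 0.0, -148.3]
wrist_force: [-0.6, -0.2, 1.0]
opening: 0.0498
```

```bash
python3 - <<'E'
from h import *
w=bot.camera("wrist");np.savez("w8.npz",**w);d=dish(w);r=ring(w,[.5235,-.079])
y=np.radians(bot.get_obs()["tcp_rot"][2]);X=np.array([np.cos(y),np.sin(y)]);Y=np.array([np.sin(y),-np.cos(y)])
for q in (r,[.5235,-.079]):e=np.array(q)-d[:2];print("tool dx,dy",(e@X).round(4),(e@Y).round(4))
o=bot.get_obs();print(o["ee_pos"],o["wrist_force"].round(1))
E
```

```text
dish [ 0.506 -0.089  0.034] z 0.0585 resid 0.0056
ring [ 0.5167 -0.083 ] n 31 resid 0.0007 arc [ 1  7  3  0  0  0  0  0  0  0  0 20]
tool dx,dy -0.0122 -0.0005
tool dx,dy -0.0201 -0.0007
[ 0.48699556 -0.10150529  0.21910204] [-0.  -0.3  0. ]
```

Call:
{"api": "drive_tool", "payload": {"plan": [{"dx":0.006,"dy":0,"dz":0,"roll":0,"hand":0.05},{"dx":0.012,"dy":0,"dz":0,"roll":0,"hand":0.05},{"dx":0.015,"dy":0,"dz":-0.02,"roll":0,"hand":0.05},{"dx":0.02,"dy":0,"dz":-0.055,"roll":0,"hand":0.05},{"dx":0.04,"dy":0,"dz":-0.085,"roll":0,"hand":0.05},{"dx":0.04,"dy":0,"dz":-0.085,"roll":0,"hand":0.05},{"dx":0.04,"dy":0,"dz":-0.085,"roll":0,"hand":0.05}]}}

```text
time: 19.07
ee_pos: [0.4523, -0.1234, 0.3061]
tcp_rot: [-179.8, 0.1, -148.3]
wrist_force: [0.4, 0.5, -0.4]
opening: 0.0499
```

```bash
python3 - <<'E'
from h import *
w=bot.camera("wrist");np.savez("w8.npz",**w);d=dish(w);r=ring(w,[.5235,-.079])
o=bot.get_obs();y=np.radians(o["tcp_rot"][2]);X=np.array([np.cos(y),np.sin(y)]);Y=np.array([np.sin(y),-np.cos(y)])
for q in (r,[.5235,-.079]):e=np.array(q)-d[:2];print("tool dx,dy",(e@X).round(4),(e@Y).round(4))
print(o["ee_pos"],(d[:2]-o["ee_pos"][:2])@np.c_[X,Y])
save(w,"w8",1.5)
E
```

```text
dish [ 0.5173 -0.0834  0.0369] z 0.0585 resid 0.0005
ring [ 0.5225 -0.0795] n 65 resid 0.0005 arc [ 0  5 12 39  6  0  0  0  0  0  3  0]
tool dx,dy -0.0065 0.0005
tool dx,dy -0.0076 0.0005
[ 0.45236317 -0.12311089  0.3045561 ] [-0.07607239 -0.00028957]
```

View pics/w8.png

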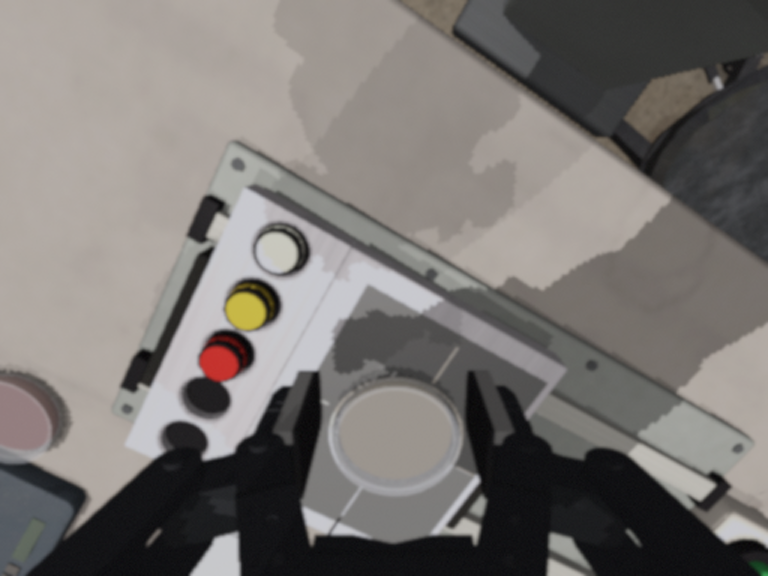

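Call:
{"api": "drive_tool", "payload": {"plan": [{"dx":-0.01,"dy":0.0005,"dz":0.04,"roll":0,"hand":0.05},{"dx":-0.022,"dy":0.0005,"dz":0.07,"roll":0,"hand":0.05},{"dx":-0.025,"dy":0.0005,"dz":0.0855,"roll":0,"hand":0.05},{"dx":-0.03,"dy":0.0005,"dz":0.0855,"roll":0,"hand":0.05},{"dx":-0.035,"dy":0.0005,"dz":0.0855,"roll":0,"hand":0.05},{"dx":-0.039,"dy":0.0005,"dz":0.0855,"roll":0,"hand":0.05},{"dx":-0.041,"dy":0.0005,"dz":0.0855,"roll":0,"hand":0.05},{"dx":-0.0425,"dy":0.0005,"dz":0.0855,"roll":0,"hand":0.05},{"dx":-0.044,"dy":0.0005,"dz":0.0855,"roll":0,"hand":0.05},{"dx":-0.0455,"dy":0.0005,"dz":0.0855,"roll":0,"hand":0.05},{"dx":-0.047,"dy":0.0005,"dz":0.0855,"roll":0,"hand":0.05},{"dx":-0.048,"dy":0.0005,"dz":0.0855,"roll":0,"hand":0.05},{"dx":-0.048,"dy":0.0005,"dz":0.0855,"roll":0,"hand":0.05},{"dx":-0.043,"dy":0.0005,"dz":0.0855,"roll":0,"hand":0.05},{"dx":-0.035,"dy":0.0005,"dz":0.08,"roll":0,"hand":0.05},{"dx":-0.03,"dy":0.0005,"dz":0.04,"roll":0,"hand":0.05},{"dx":0.0,"dy":0.0005,"dz":0.0,"roll":0,"hand":0.05},{"dx":0.03,"dy":0.0005,"dz":-0.04,"roll":0,"hand":0.05},{"dx":0.03,"dy":0.0005,"dz":-0.06,"roll":0,"hand":0.05},{"dx":0.03,"dy":0.0005,"dz":-0.06,"roll":0,"hand":0.05}]}}

```text
time: 20.78
ee_pos: [0.4253, -0.1392, 0.3715]
tcp_rot: [-179.6, 0.3, -148.4]
wrist_force: [0.6, -0.3, 0.2]
opening: 0.0499
```

```bash
python3 - <<'E'
from h import *
w=bot.camera("wrist");np.savez("w9.npz",**w);d=dish(w);r=ring(w,[.5235,-.079])
o=bot.get_obs();y=np.radians(o["tcp_rot"][2]);X=np.array([np.cos(y),np.sin(y)]);Y=np.array([np.sin(y),-np.cos(y)])
for q in (r,[.5235,-.079]):e=np.array(q)-d[:2];print("tool dx,dy",(e@X).round(4),(e@Y).round(4))
print(o["ee_pos"],(d[:2]-o["ee_pos"][:2])@np.c_[X,Y])
save(w,"w9",3,(180,190,430,384))
E
```

```text
dish [ 0.5236 -0.0791  0.0368] z 0.0585 resid 0.0004
ring [ 0.5234 -0.079 ] n 271 resid 0.0007 arc [45 48 43 40 16  0  0  0  0  1 40 38]
tool dx,dy 0.0002 0.0002
tool dx,dy 0.0001 0.0002
[ 0.42604059 -0.13891044  0.36836073] [-0.11446631 -0.00027224]
```

View pics/w9.png

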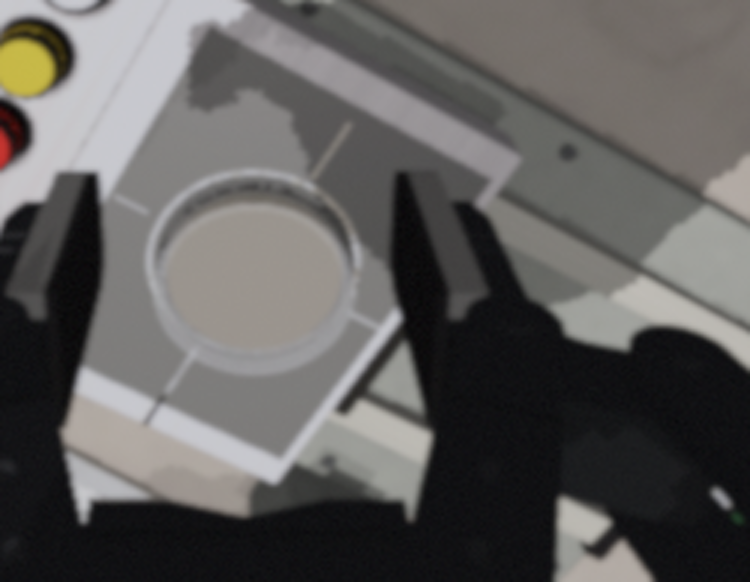

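The dish is centred on the ring: offset about 0.2 mm, with an even rim visible round (253,270). Next I'll set up behind the push pad.

```bash
python3 - <<'E'
from h import *
go([.5265,-.256,.30],-89)
c=np.load("w9.npz");c={k:c[k] for k in c}
for n,u in dict(idx_in=(160,405),idx_out=(147,423),corner=(276,483),tick_near=(350,123),tick_far=(195,352)).items(): print(n,ray(c,[np.array(u)/3+[180,190]],.0435)[0].round(4))
E
```

```text
at [ 0.426  -0.1389  0.3684] [-179.7     0.25 -148.37] q6 -49.7 -> d [-0.0238 -0.152   0.0693] roll -1.0363 q [-18. -10.  -8.  91.  -0. -50.]
idx_in [ 0.5991 -0.0757  0.0435]
idx_out [ 0.6097 -0.0756  0.0435]
corner [ 0.6084 -0.0149  0.0435]
tick_near [ 0.4554 -0.0799  0.0435]
tick_far [ 0.5695 -0.0768  0.0435]
```

Call:
{"api": "drive_tool", "payload": {"plan": [{"dx":-0.0238,"dy":-0.152,"dz":0.02,"roll":-0.12,"hand":0.0},{"dx":-0.0238,"dy":-0.152,"dz":0.04,"roll":-0.24,"hand":0.0},{"dx":-0.0238,"dy":-0.152,"dz":0.069,"roll":-0.36,"hand":0.0},{"dx":-0.0238,"dy":-0.152,"dz":0.069,"roll":-0.48,"hand":0.0},{"dx":-0.0238,"dy":-0.152,"dz":0.069,"roll":-0.6,"hand":0.0},{"dx":-0.0238,"dy":-0.152,"dz":0.069,"roll":-0.72,"hand":0.0},{"dx":-0.0238,"dy":-0.152,"dz":0.069,"roll":-0.84,"hand":0.0},{"dx":-0.0238,"dy":-0.152,"dz":0.069,"roll":-0.96,"hand":0.0},{"dx":-0.0238,"dy":-0.152,"dz":0.069,"roll":-1.036,"hand":0.0},{"dx":-0.0238,"dy":-0.152,"dz":0.069,"roll":-1.036,"hand":0.0},{"dx":-0.0238,"dy":-0.152,"dz":0.069,"roll":-1.036,"hand":0.0}]}}

```text
time: 21.75
ee_pos: [0.5269, -0.2547, 0.2944]
tcp_rot: [179.9, 0.0, -89.1]
wrist_force: [0.3, 0.1, -0.5]
opening: -0.0002
```

```bash
python3 - <<'E'
from h import *
w=bot.camera("wrist");P=cloud(w)
m=(P[...,2]>.03)&(P[...,2]<.041)&(P[...,0]>.49)&(P[...,0]<.56)&(P[...,1]<-.19)&(P[...,1]>-.25)
print("pad face y",np.percentile(P[m][:,1],[2,10,50]).round(4),m.sum())
T=cv2.inRange(P[...,2],.0415,.0455).astype(bool)&(P[...,0]>.5)&(P[...,0]<.55)&(P[...,1]<-.2);print("stage top edge",P[T][:,1].min().round(4))
go([.5265,-.256,.196],-89)
E
```

```text
pad face y [-0.226  -0.2256 -0.2247] 592
stage top edge -0.2257
at [ 0.527  -0.2547  0.2946] [ 1.7995e+02  2.0000e-02 -8.9080e+01] q6 -116.7 -> d [0.0013 0.0004 0.0986] roll -0.0015 q [ -26.    9.    2.   83.   -0. -117.]
```

Call:
{"api": "drive_tool", "payload": {"plan": [{"dx":0.001,"dy":0.0004,"dz":0.04,"roll":0,"hand":0.0},{"dx":0.001,"dy":0.0004,"dz":0.08,"roll":0,"hand":0.0},{"dx":0.001,"dy":0.0004,"dz":0.0985,"roll":0,"hand":0.0},{"dx":0.001,"dy":0.0004,"dz":0.0985,"roll":0,"hand":0.0},{"dx":-0.005,"dy":0.0004,"dz":0.0985,"roll":0,"hand":0.0},{"dx":-0.01,"dy":0.0004,"dz":0.0985,"roll":0,"hand":0.0},{"dx":-0.013,"dy":0.0004,"dz":0.0985,"roll":0,"hand":0.0},{"dx":-0.015,"dy":0.0004,"dz":0.0985,"roll":0,"hand":0.0},{"dx":-0.017,"dy":0.0004,"dz":0.0985,"roll":0,"hand":0.0},{"dx":-0.019,"dy":0.0004,"dz":0.0985,"roll":0,"hand":0.0},{"dx":-0.021,"dy":0.0004,"dz":0.0985,"roll":0,"hand":0.0},{"dx":-0.023,"dy":0.0004,"dz":0.0985,"roll":0,"hand":0.0},{"dx":-0.025,"dy":0.0004,"dz":0.0985,"roll":0,"hand":0.0},{"dx":-0.027,"dy":0.0004,"dz":0.0985,"roll":0,"hand":0.0},{"dx":-0.029,"dy":0.0004,"dz":0.0985,"roll":0,"hand":0.0},{"dx":-0.031,"dy":0.0004,"dz":0.0985,"roll":0,"hand":0.0},{"dx":-0.033,"dy":0.0004,"dz":0.0985,"roll":0,"hand":0.0},{"dx":-0.035,"dy":0.0004,"dz":0.0985,"roll":0,"hand":0.0},{"dx":-0.035,"dy":0.0004,"dz":0.0985,"roll":0,"hand":0.0}]}}

```text
time: 23.38
ee_pos: [0.5263, -0.2205, 0.1975]
tcp_rot: [-179.9, -0.2, -89.0]
wrist_force: [-0.2, -6.2, 2.2]
opening: -0.0002
```

```bash
python3 - <<'E'
from h import *
w=bot.camera("top");np.savez("t2.npz",**w)
P=cloud(w);o=bot.get_obs();print(o["ee_pos"].round(4),o["wrist_force"].round(1))
c=np.load("top0.npz");Q=cloud({k:c[k] for k in c})
for n,p in(("before",Q),("now",P)):
    m=(abs(p[...,2]-.0435)<.006)&(p[...,0]>.44)&(p[...,0]<.60)&(p[...,1]>-.08)&(p[...,1]<.1)
    print(n,"stage +y edge",np.percentile(p[m][:,1],[95,98,99.5]).round(4))
faces(w,.0555)
E
```

```text
[ 0.5263 -0.2206  0.1975] [-0.8 -5.8  2.7]
before stage +y edge [-0.0136 -0.0082 -0.0081]
now stage +y edge [0.0005 0.006  0.0061]
```

Call:
{"api": "drive_tool", "payload": {"plan": [{"dx":-0.002,"dy":0,"dz":0,"roll":0,"hand":0},{"dx":-0.005,"dy":0,"dz":0,"roll":0,"hand":0},{"dx":-0.008,"dy":0,"dz":0,"roll":0,"hand":0},{"dx":-0.011,"dy":0,"dz":0,"roll":0,"hand":0},{"dx":-0.014,"dy":0,"dz":0,"roll":0,"hand":0},{"dx":-0.017,"dy":0,"dz":0,"roll":0,"hand":0},{"dx":-0.02,"dy":0,"dz":0,"roll":0,"hand":0},{"dx":-0.023,"dy":0,"dz":0,"roll":0,"hand":0},{"dx":-0.026,"dy":0,"dz":0,"roll":0,"hand":0},{"dx":-0.029,"dy":0,"dz":0,"roll":0,"hand":0},{"dx":-0.032,"dy":0,"dz":0,"roll":0,"hand":0},{"dx":-0.035,"dy":0,"dz":0,"roll":0,"hand":0},{"dx":-0.038,"dy":0,"dz":0,"roll":0,"hand":0},{"dx":-0.041,"dy":0,"dz":0,"roll":0,"hand":0},{"dx":-0.044,"dy":0,"dz":0,"roll":0,"hand":0},{"dx":-0.047,"dy":0,"dz":0,"roll":0,"hand":0},{"dx":-0.05,"dy":0,"dz":0,"roll":0,"hand":0},{"dx":-0.052,"dy":0,"dz":0,"roll":0,"hand":0},{"dx":-0.054,"dy":0,"dz":0,"roll":0,"hand":0},{"dx":-0.055,"dy":0,"dz":0,"roll":0,"hand":0}]}}

```text
time: 25.1
ee_pos: [0.525, -0.1656, 0.1975]
tcp_rot: [-180.0, -0.2, -89.0]
wrist_force: [-2.0, -8.5, 3.6]
opening: -0.0
```

```bash
python3 - <<'E'
from h import *
w=bot.camera("wrist");np.savez("w10.npz",**w);save(w,"w10",1.5)
o=bot.get_obs();print(o["ee_pos"].round(4),o["wrist_force"].round(1))
E
```

```text
[ 0.525  -0.1655  0.1975] [-2.9 -6.5  3.8]
```

View pics/w10.png

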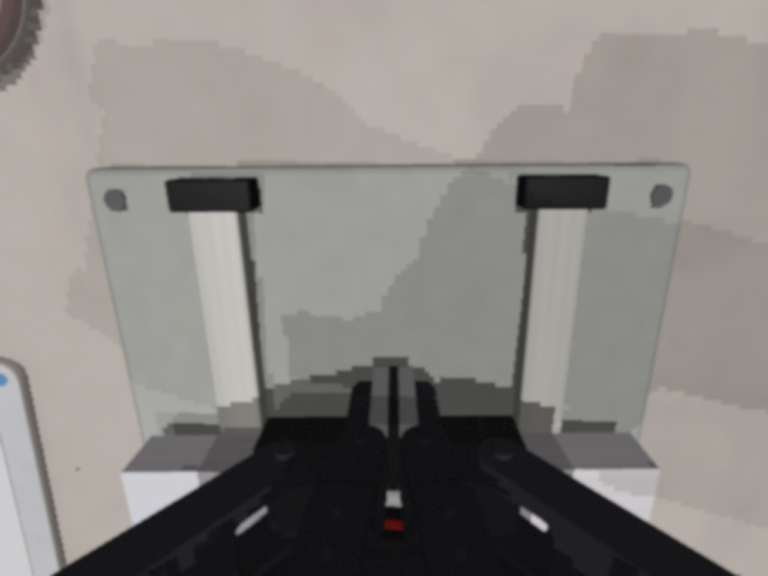

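Call:
{"api": "drive_tool", "payload": {"plan": [{"dx":0.012,"dy":0,"dz":0,"roll":0,"hand":0},{"dx":0.015,"dy":0,"dz":-0.03,"roll":0,"hand":0},{"dx":0.015,"dy":0,"dz":-0.07,"roll":0,"hand":0},{"dx":0.015,"dy":0,"dz":-0.085,"roll":0,"hand":0},{"dx":-0.178,"dy":-0.028,"dz":-0.085,"roll":0,"hand":0},{"dx":-0.178,"dy":-0.028,"dz":-0.085,"roll":0,"hand":0},{"dx":-0.178,"dy":-0.028,"dz":-0.085,"roll":0,"hand":0},{"dx":-0.178,"dy":-0.028,"dz":-0.085,"roll":0,"hand":0},{"dx":-0.178,"dy":-0.028,"dz":-0.085,"roll":0,"hand":0},{"dx":-0.178,"dy":-0.028,"dz":-0.085,"roll":0,"hand":0},{"dx":-0.178,"dy":-0.028,"dz":-0.085,"roll":0,"hand":0},{"dx":-0.178,"dy":-0.028,"dz":-0.085,"roll":0,"hand":0}]}}

```text
time: 26.15
ee_pos: [0.5498, 0.0132, 0.2816]
tcp_rot: [180.0, -0.0, -88.9]
wrist_force: [0.4, -0.7, 0.2]
opening: 0.0
```

```bash
python3 - <<'E'
from h import *
w=bot.camera("wrist");np.savez("w11.npz",**w);save(w,"w11",1.5)
o=bot.get_obs();print(o["ee_pos"].round(4),o["wrist_force"].round(1))
H,S,V=cv2.split(cv2.cvtColor(w["frame"],cv2.COLOR_RGB2HSV))
for s,ct in blobs(((H<10)|(H>170))&(S>90),8): print(s,ct,ray(w,[ct],.0435)[0].round(4))
E
```

```text
[0.5498 0.0127 0.2816] [0.3 0.3 0.4]
[ 286    0   44   32 1070] [307.35420561  12.95981308] [ 0.524  -0.1163  0.0435]
[123 230  51   2  54] [146.77777778 230.05555556] [0.6342 0.0274 0.0435]
```

View pics/w11.png

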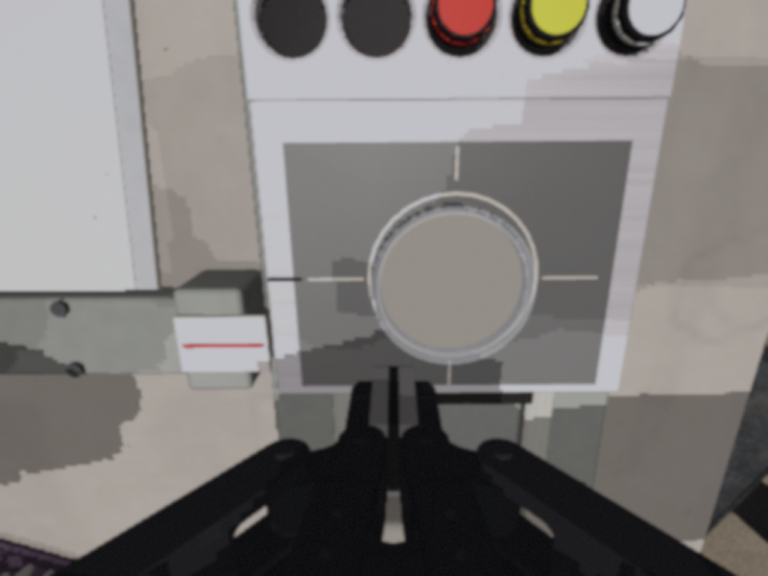

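The index line is at (268–300,279), the red line at (183–263,345), and the dish is still on its ring.

```bash
cat >> h.py <<'E'
def gap(w,yawdeg=1.0,rows=(160,260)):
    """reader-y distance from index line to red line"""
    f=w["frame"].astype(float); H,S,V=cv2.split(cv2.cvtColor(w["frame"],cv2.COLOR_RGB2HSV))
    red=(f[...,0]-f[...,1:].mean(2)).clip(25)-25
    s,ct=max(blobs(((H<10)|(H>170))&(S>90)&(np.indices(H.shape)[0]>100),30),key=lambda b:b[0][2]/b[0][3])
    u=np.arange(s[0]+5,s[0]+s[2]-5); r=np.arange(s[1]-3,s[1]+s[3]+3)
    q=np.array([(x,(red[r,x]*r).sum()/red[r,x].sum()) for x in u]); Rp=ray(w,q,.0435)[:,:2]
    ix=[]; g=f.mean(2); x0=s[0]+s[2]   # index lies to the right of the red line's inner end
    for x in range(x0+6,x0+22):
        r=np.arange(*rows); r=r[abs(ray(w,np.c_[r*0+x,r],.0435)[:,1]-Rp[:,1].mean()+gap.guess)<.008]
        d=(np.median(g[r,x])-g[r,x]-25).clip(0)
        if d.sum()>20: ix.append((x,(d*r).sum()/d.sum()))
    ix=np.array(ix); I=ray(w,ix,.0435)[:,:2]; a=np.radians(yawdeg); n=np.array([-np.sin(a),np.cos(a)])
    print("red px",q.mean(0).round(2),Rp.mean(0).round(4),"slope",np.degrees(np.polyfit(*Rp.T,1)[0]).round(2),"| idx n",len(ix),ix.mean(0).round(2),I.mean(0).round(4),"std",(I@n).std().round(4))
    print("GAP",((Rp@n).mean()-(I@n).mean()).round(4), "median",(np.median(Rp@n)-np.median(I@n)).round(4))
E
python3 - <<'E'
from h import *
c=np.load("w11.npz");c={k:c[k] for k in c}
gap.guess=.033
for y in (.5,1,1.5):gap(c,y)
k=1/1.5
P=ray(c,[np.array(p)*k for p in((248,99),(668,97),(245,80),(277,390),(665,100),(625,388))],.0435)[:,:2]
print("seam dir",np.degrees(np.arctan2(*(P[0]-P[1])[::-1])),"edges",[np.degrees(np.arctan2(*(-(b-a)*[1,-1]))) for a,b in((P[2],P[3]),(P[4],P[5]))])
dish(c,[.5225,-.008]);ring(c,[.5225,-.009])
E
```

```text
red px [148. 230.] [0.6333 0.0273] slope 1.21 | idx n 16 [187.5  185.75] [ 0.6018 -0.0076] std 0.0
GAP 0.0346 median 0.0346
red px [148. 230.] [0.6333 0.0273] slope 1.21 | idx n 16 [187.5  185.75] [ 0.6018 -0.0076] std 0.0
GAP 0.0344 median 0.0343
red px [148. 230.] [0.6333 0.0273] slope 1.21 | idx n 16 [187.5  185.75] [ 0.6018 -0.0076] std 0.0
GAP 0.0341 median 0.0341
seam dir 1.2867082490525623 edges [np.float64(1.582406160290127), np.float64(3.3480664288273734)]
dish [ 0.523  -0.0087  0.0364] z 0.0587 resid 0.0002
ring [ 0.5213 -0.0095] n 667 resid 0.0006 arc [ 50 119 130 120 124 109  12   0   0   0   0   3]
```

Call:
{"api": "drive_tool", "payload": {"plan": [{"dx":0.197,"dy":0.028,"dz":0,"roll":0,"hand":0},{"dx":0.197,"dy":0.028,"dz":0,"roll":0,"hand":0},{"dx":0.197,"dy":0.028,"dz":0,"roll":0,"hand":0},{"dx":0.197,"dy":0.028,"dz":0,"roll":0,"hand":0},{"dx":0.197,"dy":0.028,"dz":0,"roll":0,"hand":0},{"dx":0.197,"dy":0.028,"dz":0,"roll":0,"hand":0},{"dx":0.197,"dy":0.028,"dz":0,"roll":0,"hand":0},{"dx":0.197,"dy":0.028,"dz":0.03,"roll":0,"hand":0},{"dx":0.197,"dy":0.028,"dz":0.06,"roll":0,"hand":0},{"dx":0.197,"dy":0.028,"dz":0.084,"roll":0,"hand":0},{"dx":0.197,"dy":0.028,"dz":0.084,"roll":0,"hand":0},{"dx":0.197,"dy":0.028,"dz":0.084,"roll":0,"hand":0}]}}

```text
time: 27.2
ee_pos: [0.525, -0.1835, 0.1972]
tcp_rot: [179.9, 0.1, -88.9]
wrist_force: [0.4, 0.8, 0.3]
opening: -0.0004
```

Call:
{"api": "drive_tool", "payload": {"plan": [{"dx":-0.006,"dy":0,"dz":0,"roll":0,"hand":0},{"dx":-0.012,"dy":0,"dz":0,"roll":0,"hand":0},{"dx":-0.016,"dy":0,"dz":0,"roll":0,"hand":0},{"dx":-0.018,"dy":0,"dz":0,"roll":0,"hand":0},{"dx":-0.02,"dy":0,"dz":0,"roll":0,"hand":0},{"dx":-0.022,"dy":0,"dz":0,"roll":0,"hand":0},{"dx":-0.0245,"dy":0,"dz":0,"roll":0,"hand":0},{"dx":-0.027,"dy":0,"dz":0,"roll":0,"hand":0},{"dx":-0.0295,"dy":0,"dz":0,"roll":0,"hand":0},{"dx":-0.032,"dy":0,"dz":0,"roll":0,"hand":0},{"dx":-0.0345,"dy":0,"dz":0,"roll":0,"hand":0},{"dx":-0.037,"dy":0,"dz":0,"roll":0,"hand":0},{"dx":-0.039,"dy":0,"dz":0,"roll":0,"hand":0},{"dx":-0.041,"dy":0,"dz":0,"roll":0,"hand":0},{"dx":-0.043,"dy":0,"dz":0,"roll":0,"hand":0},{"dx":-0.045,"dy":0,"dz":0,"roll":0,"hand":0},{"dx":-0.0465,"dy":0,"dz":0,"roll":0,"hand":0},{"dx":-0.048,"dy":0,"dz":0,"roll":0,"hand":0},{"dx":-0.048,"dy":0,"dz":0,"roll":0,"hand":0}]}}

```text
time: 28.78
ee_pos: [0.5249, -0.1363, 0.1993]
tcp_rot: [-179.9, -0.2, -88.9]
wrist_force: [-2.0, -6.4, 5.4]
opening: 0.0004
```

```bash
python3 - <<'E'
from h import *
o=bot.get_obs();print(o["ee_pos"].round(4),o["wrist_force"].round(1))
go([.5498,.0127,.2816],-88.9)
E
```

```text
[ 0.5249 -0.1363  0.1993] [-2.  -6.4  5.4]
at [ 0.5249 -0.1363  0.1993] [-179.89   -0.18  -88.95] q6 -105.6 -> d [-0.1483 -0.0278 -0.0827] roll -0.0008 q [ -15.    5.  -13.   72.   -0. -106.]
```

Go look again from the same vantage.

Call:
{"api": "drive_tool", "payload": {"plan": [{"dx":0.012,"dy":0,"dz":0,"roll":0,"hand":0},{"dx":0.015,"dy":0,"dz":-0.03,"roll":0,"hand":0},{"dx":0.015,"dy":0,"dz":-0.07,"roll":0,"hand":0},{"dx":0.015,"dy":0,"dz":-0.083,"roll":0,"hand":0},{"dx":-0.148,"dy":-0.028,"dz":-0.083,"roll":0,"hand":0},{"dx":-0.148,"dy":-0.028,"dz":-0.083,"roll":0,"hand":0},{"dx":-0.148,"dy":-0.028,"dz":-0.083,"roll":0,"hand":0},{"dx":-0.148,"dy":-0.028,"dz":-0.083,"roll":0,"hand":0},{"dx":-0.148,"dy":-0.028,"dz":-0.083,"roll":0,"hand":0},{"dx":-0.148,"dy":-0.028,"dz":-0.083,"roll":0,"hand":0},{"dx":-0.148,"dy":-0.028,"dz":-0.083,"roll":0,"hand":0}]}}

```text
time: 29.7
ee_pos: [0.5498, 0.0126, 0.2808]
tcp_rot: [-180.0, -0.0, -88.9]
wrist_force: [-0.6, -0.8, -0.8]
opening: -0.0001
```

```bash
python3 - <<'E'
from h import *
w=bot.camera("wrist");np.savez("w12.npz",**w)
gap.guess=.0055;gap(w,1.25)
dish(w,[.5225,.0205]);ring(w,[.5225,.0205])
go([.525,-.154,.2816],-88.9)
E
```

```text
red px [148.   231.08] [0.6332 0.0273] slope 1.44 | idx n 14 [188.5  225.03] [0.6028 0.0219] std 0.0001
GAP 0.0048 median 0.0048
dish [0.5216 0.019  0.0359] z 0.0587 resid 0.0009
ring [0.5206 0.0197] n 639 resid 0.0007 arc [ 70 115 119 119 115  99   0   0   0   0   0   2]
at [0.5498 0.012  0.2808] [-1.800e+02 -1.000e-02 -8.893e+01] q6 -89.8 -> d [ 0.1655  0.0279 -0.0008] roll -0.0006 q [  1.   4.  -4.  81.  -0. -90.]
```

Call:
{"api": "drive_tool", "payload": {"plan": [{"dx":0.1655,"dy":0.028,"dz":0,"roll":0,"hand":0},{"dx":0.1655,"dy":0.028,"dz":0,"roll":0,"hand":0},{"dx":0.1655,"dy":0.028,"dz":0,"roll":0,"hand":0},{"dx":0.1655,"dy":0.028,"dz":0,"roll":0,"hand":0},{"dx":0.1655,"dy":0.028,"dz":0,"roll":0,"hand":0},{"dx":0.1655,"dy":0.028,"dz":0,"roll":0,"hand":0},{"dx":0.1655,"dy":0.028,"dz":0.03,"roll":0,"hand":0},{"dx":0.1655,"dy":0.028,"dz":0.06,"roll":0,"hand":0},{"dx":0.1655,"dy":0.028,"dz":0.083,"roll":0,"hand":0},{"dx":0.1655,"dy":0.028,"dz":0.083,"roll":0,"hand":0},{"dx":0.1655,"dy":0.028,"dz":0.083,"roll":0,"hand":0},{"dx":0.158,"dy":0.028,"dz":0.083,"roll":0,"hand":0},{"dx":0.153,"dy":0.028,"dz":0.083,"roll":0,"hand":0},{"dx":0.151,"dy":0.028,"dz":0.083,"roll":0,"hand":0},{"dx":0.1495,"dy":0.028,"dz":0.083,"roll":0,"hand":0},{"dx":0.1485,"dy":0.028,"dz":0.083,"roll":0,"hand":0},{"dx":0.148,"dy":0.028,"dz":0.083,"roll":0,"hand":0},{"dx":0.1475,"dy":0.028,"dz":0.083,"roll":0,"hand":0},{"dx":0.1475,"dy":0.028,"dz":0.083,"roll":0,"hand":0}]}}

```text
time: 31.33
ee_pos: [0.525, -0.1361, 0.199]
tcp_rot: [-179.9, -0.2, -89.0]
wrist_force: [-0.1, -7.1, 4.1]
opening: -0.0003
```

Just at contact (y=-0.1361). Nudging 4 mm more.

Call:
{"api": "drive_tool", "payload": {"plan": [{"dx":-0.0005,"dy":0,"dz":0,"roll":0,"hand":0},{"dx":-0.001,"dy":0,"dz":0,"roll":0,"hand":0},{"dx":-0.0015,"dy":0,"dz":0,"roll":0,"hand":0},{"dx":-0.002,"dy":0,"dz":0,"roll":0,"hand":0},{"dx":-0.0025,"dy":0,"dz":0,"roll":0,"hand":0},{"dx":-0.003,"dy":0,"dz":0,"roll":0,"hand":0},{"dx":-0.0035,"dy":0,"dz":0,"roll":0,"hand":0},{"dx":-0.004,"dy":0,"dz":0,"roll":0,"hand":0},{"dx":-0.004,"dy":0,"dz":0,"roll":0,"hand":0}]}}

```text
time: 32.08
ee_pos: [0.5249, -0.1322, 0.199]
tcp_rot: [-179.9, -0.2, -89.0]
wrist_force: [-1.1, -7.8, 5.0]
opening: 0.0003
```

Call:
{"api": "drive_tool", "payload": {"plan": [{"dx":0.012,"dy":0,"dz":0,"roll":0,"hand":0},{"dx":0.015,"dy":0,"dz":-0.03,"roll":0,"hand":0},{"dx":0.015,"dy":0,"dz":-0.07,"roll":0,"hand":0},{"dx":0.015,"dy":0,"dz":-0.083,"roll":0,"hand":0},{"dx":-0.144,"dy":-0.028,"dz":-0.083,"roll":0,"hand":0},{"dx":-0.144,"dy":-0.028,"dz":-0.083,"roll":0,"hand":0},{"dx":-0.144,"dy":-0.028,"dz":-0.083,"roll":0,"hand":0},{"dx":-0.144,"dy":-0.028,"dz":-0.083,"roll":0,"hand":0},{"dx":-0.144,"dy":-0.028,"dz":-0.083,"roll":0,"hand":0},{"dx":-0.144,"dy":-0.028,"dz":-0.083,"roll":0,"hand":0},{"dx":-0.144,"dy":-0.028,"dz":-0.083,"roll":0,"hand":0}]}}

```text
time: 33.0
ee_pos: [0.5498, 0.0129, 0.2806]
tcp_rot: [180.0, -0.0, -88.9]
wrist_force: [0.6, -0.4, -0.5]
opening: 0.0
```

```bash
python3 - <<'E'
from h import *
w=bot.camera("wrist");np.savez("w13.npz",**w);save(w,"w13",4,(110,120,310,260))
gap.guess=.001;gap(w,1.25)
print(bot.get_obs()["ee_pos"])
E
```

```text
red px [147.5  230.91] [0.6333 0.0274] slope 1.45 | idx n 12 [188.5  231.85] [0.603  0.0276] std 0.001
GAP -0.0009 median -0.0015
[0.5497153  0.01231347 0.28065759]
```

View pics/w13.png

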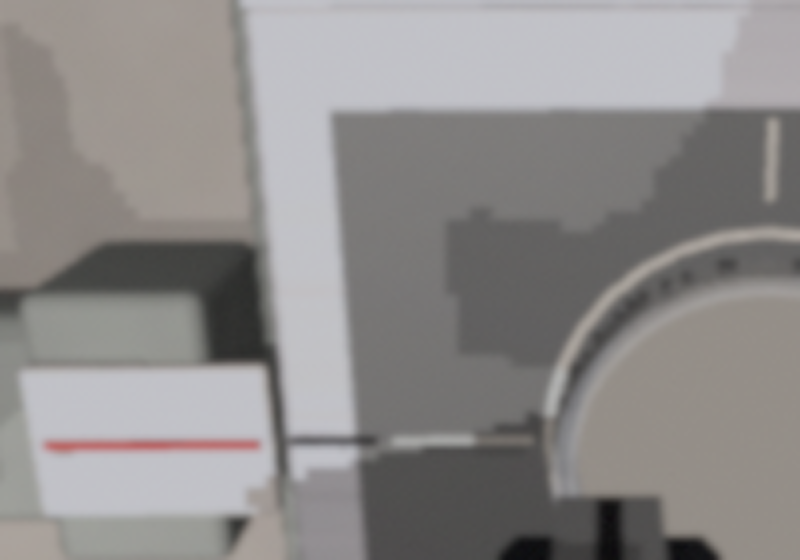

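```bash
python3 - <<'E'
from h import *
c=np.load("w13.npz");w={k:c[k] for k in c}
g=w["frame"].astype(float).mean(2)
print(g[224:237,184:203:3].T.round(0))
n=np.array([-np.sin(np.radians(1.25)),np.cos(np.radians(1.25))])
q=[]
for x in range(184,202):
    r=np.arange(227,233); d=(min(g[226,x],g[233,x])-g[r,x]).clip(0); q.append((x,(d*r).sum()/d.sum()))
I=ray(w,q,.0435)[:,:2]@n
f=w["frame"].astype(float);red=(f[...,0]-f[...,1:].mean(2)-25).clip(0)
R=ray(w,[(x,(red[226:237,x]*np.arange(226,237)).sum()/red[226:237,x].sum()) for x in range(125,172)],.0435)[:,:2]@n
print(np.array(q)[:,1].round(2),"gap inner red",(np.median(R[-20:])-np.median(I)).round(4),"all",(np.median(R)-np.median(I)).round(4))
go([.525,-.150,.2806],-88.9)
E
```

```text
[[193. 194. 194. 188. 167. 126. 112. 151. 182. 191. 193. 192. 191.]
 [194. 195. 194. 187. 165. 122. 108. 151. 183. 193. 195. 193. 183.]
 [194. 195. 194. 188. 166. 124. 112. 154. 184. 194. 195. 192. 181.]
 [194. 195. 194. 189. 169. 125. 113. 154. 184. 194. 195. 192. 181.]
 [192. 193. 193. 189. 169. 127. 109. 148. 178. 191. 192. 187. 176.]
 [133. 135. 136. 136. 119.  90.  85. 120. 147. 154. 146. 130. 119.]
 [115. 114. 115. 113. 101.  78.  71.  95. 114. 119. 110.  93.  81.]]
[229.71 229.65 229.63 229.66 229.69 229.68 229.65 229.65 229.67 229.67
 229.75 229.82 229.81 229.69 229.52 229.49 229.5  229.54] gap inner red 0.0008 all 0.0009
at [0.5497 0.0123 0.2807] [ 1.7999e+02 -1.0000e-02 -8.8950e+01] q6 -89.8 -> d [1.618e-01 2.770e-02 1.000e-04] roll -0.0008 q [  1.   4.  -4.  81.  -0. -90.]
```

Gap left 0.8 mm. One last tiny nudge of 0.6 mm, with command 0.1434 against 0.144 last time.

Call:
{"api": "drive_tool", "payload": {"plan": [{"dx":0.162,"dy":0.028,"dz":0,"roll":0,"hand":0},{"dx":0.162,"dy":0.028,"dz":0,"roll":0,"hand":0},{"dx":0.162,"dy":0.028,"dz":0,"roll":0,"hand":0},{"dx":0.162,"dy":0.028,"dz":0,"roll":0,"hand":0},{"dx":0.162,"dy":0.028,"dz":0,"roll":0,"hand":0},{"dx":0.162,"dy":0.028,"dz":0.03,"roll":0,"hand":0},{"dx":0.162,"dy":0.028,"dz":0.06,"roll":0,"hand":0},{"dx":0.162,"dy":0.028,"dz":0.083,"roll":0,"hand":0},{"dx":0.162,"dy":0.028,"dz":0.083,"roll":0,"hand":0},{"dx":0.162,"dy":0.028,"dz":0.083,"roll":0,"hand":0},{"dx":0.155,"dy":0.028,"dz":0.083,"roll":0,"hand":0},{"dx":0.15,"dy":0.028,"dz":0.083,"roll":0,"hand":0},{"dx":0.147,"dy":0.028,"dz":0.083,"roll":0,"hand":0},{"dx":0.146,"dy":0.028,"dz":0.083,"roll":0,"hand":0},{"dx":0.145,"dy":0.028,"dz":0.083,"roll":0,"hand":0},{"dx":0.1445,"dy":0.028,"dz":0.083,"roll":0,"hand":0},{"dx":0.144,"dy":0.028,"dz":0.083,"roll":0,"hand":0},{"dx":0.1437,"dy":0.028,"dz":0.083,"roll":0,"hand":0},{"dx":0.1434,"dy":0.028,"dz":0.083,"roll":0,"hand":0},{"dx":0.1434,"dy":0.028,"dz":0.083,"roll":0,"hand":0}]}}

```text
time: 34.72
ee_pos: [0.5248, -0.1315, 0.199]
tcp_rot: [-179.9, -0.2, -89.0]
wrist_force: [-0.2, -8.4, 4.1]
opening: -0.0003
```

Call:
{"api": "drive_tool", "payload": {"plan": [{"dx":0.012,"dy":0,"dz":0,"roll":0,"hand":0},{"dx":0.015,"dy":0,"dz":-0.03,"roll":0,"hand":0},{"dx":0.015,"dy":0,"dz":-0.07,"roll":0,"hand":0},{"dx":0.015,"dy":0,"dz":-0.083,"roll":0,"hand":0},{"dx":-0.143,"dy":-0.028,"dz":-0.083,"roll":0,"hand":0},{"dx":-0.143,"dy":-0.028,"dz":-0.083,"roll":0,"hand":0},{"dx":-0.143,"dy":-0.028,"dz":-0.083,"roll":0,"hand":0},{"dx":-0.143,"dy":-0.028,"dz":-0.083,"roll":0,"hand":0},{"dx":-0.143,"dy":-0.028,"dz":-0.083,"roll":0,"hand":0},{"dx":-0.143,"dy":-0.028,"dz":-0.083,"roll":0,"hand":0},{"dx":-0.143,"dy":-0.028,"dz":-0.083,"roll":0,"hand":0}]}}

```text
time: 35.63
ee_pos: [0.5498, 0.0125, 0.2807]
tcp_rot: [180.0, -0.0, -88.9]
wrist_force: [-0.4, -0.5, 0.3]
opening: 0.0002
```

```bash
python3 - <<'E'
from h import *
w=bot.camera("wrist")
g=w["frame"].astype(float).mean(2)
n=np.array([-np.sin(np.radians(1.25)),np.cos(np.radians(1.25))])
q=[]
for x in range(184,202):
    r=np.arange(227,235); r0=r[np.argmin(g[r,x])]; r=np.arange(r0-3,r0+4); d=(min(g[r0-4,x],g[r0+4,x])-g[r,x]).clip(0); q.append((x,(d*r).sum()/d.sum()))
I=ray(w,q,.0435)[:,:2]@n
f=w["frame"].astype(float);red=(f[...,0]-f[...,1:].mean(2)-25).clip(0)
R=ray(w,[(x,(red[226:237,x]*np.arange(226,237)).sum()/red[226:237,x].sum()) for x in range(125,172)],.0435)[:,:2]@n
print(np.array(q)[:,1].round(2),"gap inner red",(np.median(R[-20:])-np.median(I)).round(4),"all",(np.median(R)-np.median(I)).round(4))
P=cloud(w)
go([.492,.172,.26],-88.9);go([.45,-.02,.375],180)
E
```

```text
[230.94 230.92 230.91 230.91 230.92 230.91 230.91 230.91 230.93 230.93
 230.95 230.97 230.95 230.94 230.91 230.87 230.86 230.97] gap inner red 0.0002 all 0.0002
at [0.5497 0.012  0.2807] [ 1.7999e+02 -1.0000e-02 -8.8940e+01] q6 -89.8 -> d [-0.161   0.0548  0.0207] roll -0.0007 q [  1.   4.  -4.  81.  -0. -90.]
at [0.5497 0.012  0.2807] [ 1.7999e+02 -1.0000e-02 -8.8940e+01] q6 -89.8 -> d [ 0.0302  0.1003 -0.0943] roll -1.5523 q [  1.   4.  -4.  81.  -0. -90.]
```

Gap now 0.2 mm, not past. Checking dish and standards from the robot's side before pressing.

Call:
{"api": "drive_tool", "payload": {"plan": [{"dx":0.01,"dy":0.03,"dz":-0.03,"roll":0.12,"hand":0},{"dx":0.01,"dy":0.06,"dz":-0.06,"roll":0.24,"hand":0},{"dx":0.01,"dy":0.09,"dz":-0.094,"roll":0.36,"hand":0},{"dx":0.01,"dy":0.1,"dz":-0.094,"roll":0.48,"hand":0},{"dx":0.01,"dy":0.1,"dz":-0.094,"roll":0.6,"hand":0},{"dx":0.01,"dy":0.1,"dz":-0.094,"roll":0.72,"hand":0},{"dx":0.01,"dy":0.1,"dz":-0.094,"roll":0.84,"hand":0},{"dx":0.01,"dy":0.1,"dz":-0.094,"roll":0.96,"hand":0},{"dx":0.01,"dy":0.1,"dz":-0.094,"roll":1.08,"hand":0},{"dx":0.01,"dy":0.1,"dz":-0.094,"roll":1.2,"hand":0},{"dx":0.01,"dy":0.1,"dz":-0.094,"roll":1.32,"hand":0},{"dx":0.01,"dy":0.1,"dz":-0.094,"roll":1.44,"hand":0},{"dx":0.01,"dy":0.1,"dz":-0.094,"roll":1.56,"hand":0},{"dx":0.01,"dy":0.1,"dz":-0.094,"roll":1.588,"hand":0},{"dx":0.01,"dy":0.1,"dz":-0.094,"roll":1.588,"hand":0},{"dx":0.01,"dy":0.1,"dz":-0.094,"roll":1.588,"hand":0}]}}

```text
time: 37.02
ee_pos: [0.4498, -0.0001, 0.3748]
tcp_rot: [-180.0, 0.0, -179.9]
wrist_force: [-0.9, 0.2, 0.3]
opening: 0.0001
```

```bash
python3 - <<'E'
from h import *
w=bot.camera("wrist");np.savez("w14.npz",**w);save(w,"w14",1.5)
dish(w,[.522,.025]);ring(w,[.522,.025])
P=cloud(w)
H,S,V=cv2.split(cv2.cvtColor(w["frame"],cv2.COLOR_RGB2HSV))
for n,m in dict(red=((H<8)|(H>172))&(S>130),yel=(H>18)&(H<35)&(S>110),white=(S<45)&(V>130)&(abs(P[...,2]-.0555)<.004),btn=(H>55)&(H<75)&(S>150)).items():
    for s,ct in blobs(m,60): print(n,s,ray(w,[ct],.0555 if n!="btn" else .042)[0].round(4),np.median(P[m&(np.hypot(*(np.indices(H.shape)-ct[::-1][:,None,None]))<8)][:,2]).round(4))
print(bot.get_obs()["ee_pos"])
E
```

```text
dish [0.5165 0.0284 0.0326] z 0.0585 resid 0.0035
ring [0.5205 0.024 ] n 264 resid 0.0007 arc [52 48 48  3  0  0  0  0  0 16 47 50]
red [173 236  24  23 405] [ 0.5193 -0.0828  0.0555] 0.0559
yel [170 206  24  24 444] [ 0.4855 -0.0834  0.0555] 0.056
white [164 177  22  21 364] [ 0.4533 -0.087   0.0555] 0.0561
white [ 255  219   67   61 2010] [0.5155 0.0324 0.0555] 0.0586
btn [423 208  23  21 333] [0.4915 0.183  0.042 ] 0.0549
[4.49853452e-01 8.52925108e-05 3.74755618e-01]
```

View pics/w14.png

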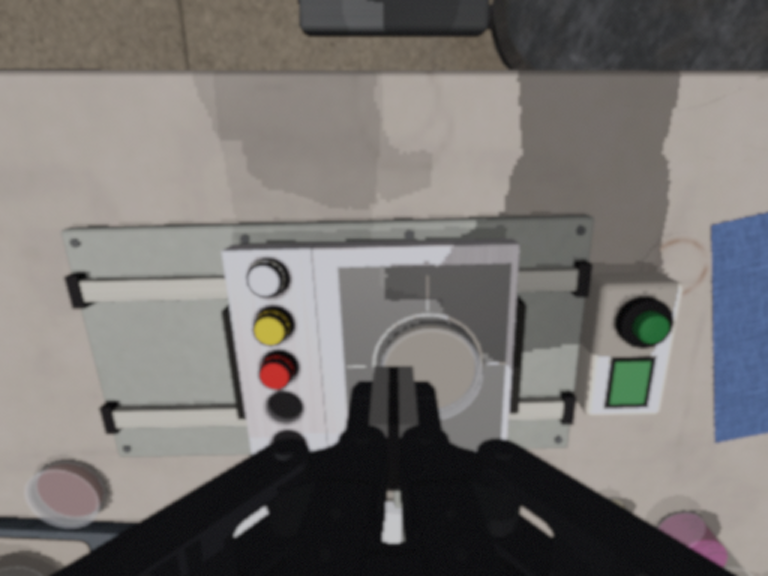

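Standards read face heights of 0.056, so all seated. The dish is on the ring at (427,365), partly behind the fingers; the button is at (652,327). Going to the button, checking the dish on the way.

Call:
{"api": "drive_tool", "payload": {"plan": [{"dx":-0.0365,"dy":0.177,"dz":0.0,"roll":0,"hand":0},{"dx":-0.0365,"dy":0.177,"dz":0.0,"roll":0,"hand":0},{"dx":-0.0365,"dy":0.177,"dz":0.0,"roll":0,"hand":0},{"dx":-0.0365,"dy":0.177,"dz":0.0,"roll":0,"hand":0},{"dx":-0.0365,"dy":0.177,"dz":0.05,"roll":0,"hand":0},{"dx":-0.0365,"dy":0.177,"dz":0.09,"roll":0,"hand":0},{"dx":-0.0365,"dy":0.177,"dz":0.105,"roll":0,"hand":0},{"dx":-0.0365,"dy":0.177,"dz":0.105,"roll":0,"hand":0},{"dx":-0.0365,"dy":0.177,"dz":0.105,"roll":0,"hand":0}]}}

```text
time: 37.82
ee_pos: [0.4859, 0.1776, 0.2694]
tcp_rot: [-180.0, -0.1, -179.9]
wrist_force: [0.4, -0.1, 0.6]
opening: -0.0001
```

```bash
python3 - <<'E'
from h import *
w=bot.camera("wrist");np.savez("w15.npz",**w)
dish(w,[.522,.025]);ring(w,[.522,.025])
P=cloud(w)
H,S,V=cv2.split(cv2.cvtColor(w["frame"],cv2.COLOR_RGB2HSV))
m=(H>50)&(H<80)&(S>120)
for s,ct in blobs(m,60):
    z=np.median(P[m&(np.hypot(*(np.indices(H.shape)-ct[::-1][:,None,None]))<8)][:,2]); print(s,ct,z,ray(w,[ct],z)[0].round(4))
print(bot.get_obs()["ee_pos"])
c=np.load("w14.npz");c={k:c[k] for k in c};r=ring(c,[.522,.025])
# unoccluded part of lid contour in w14
Q=cloud(c);mm=(abs(Q[...,2]-.0585)<.003)&(np.hypot(Q[...,0]-.522,Q[...,1]-.025)<.045);mm[242:,:]=0
cs=max(cv2.findContours(mm.astype(np.uint8),0,1)[0],key=cv2.contourArea)[:,0];cs=cs[cs[:,1]<240]
q=ray(c,cs,.0585)[:,:2];print(least_squares(lambda p:np.hypot(*(q-p).T)-.0365,[.522,.025],loss="soft_l1",f_scale=.001).x.round(4))
E
```

```text
dish [0.5205 0.0281 0.0367] z 0.0585 resid 0.001
ring [0.5205 0.0237] n 510 resid 0.0006 arc [111  73   0   0   0   0   0  34  58  32  91 111]
[248 213  33  32 843] [263.55041518 228.63701068] 0.05508794875363448 [0.4857 0.1778 0.0551]
[0.48641622 0.17762073 0.2710558 ]
ring [0.5205 0.024 ] n 264 resid 0.0007 arc [52 48 48  3  0  0  0  0  0 16 47 50]
[0.5212 0.0244]
```

```bash
python3 - <<'E'
from h import *
c=np.load("w15.npz");c={k:c[k] for k in c};Q=cloud(c)
g=c["frame"].astype(float)
for tol in(.005,.002,.0012):
    mm=(abs(Q[...,2]-.0585)<tol)&(np.hypot(Q[...,0]-.522,Q[...,1]-.025)<.05)
    cs=max(cv2.findContours(mm.astype(np.uint8),0,1)[0],key=cv2.contourArea)[:,0]
    print(tol,cs.min(0),cs.max(0));q=ray(c,cs,.0585)[:,:2]
    f=least_squares(lambda p:np.hypot(*(q-p).T)-.0365,[.522,.025],loss="soft_l1",f_scale=.0007);print(f.x.round(4),np.median(abs(f.fun)).round(4), q.min(0).round(4),q.max(0).round(4))
cv2.imwrite("pics/w15.png",cv2.resize(c["frame"][150:300,0:200,::-1],None,fx=4,fy=4,interpolation=cv2.INTER_CUBIC))
E
```

```text
0.005 [  0 227] [ 98 322]
[0.5203 0.0283] 0.001 [ 0.4832 -0.0073] [0.5582 0.065 ]
0.002 [  0 228] [ 96 322]
[0.5213 0.0263] 0.0006 [ 0.4839 -0.0073] [0.5582 0.0631]
0.0012 [  0 229] [ 95 322]
[0.5215 0.0258] 0.0005 [ 0.4846 -0.0073] [0.5582 0.0622]
```

View pics/w15.png

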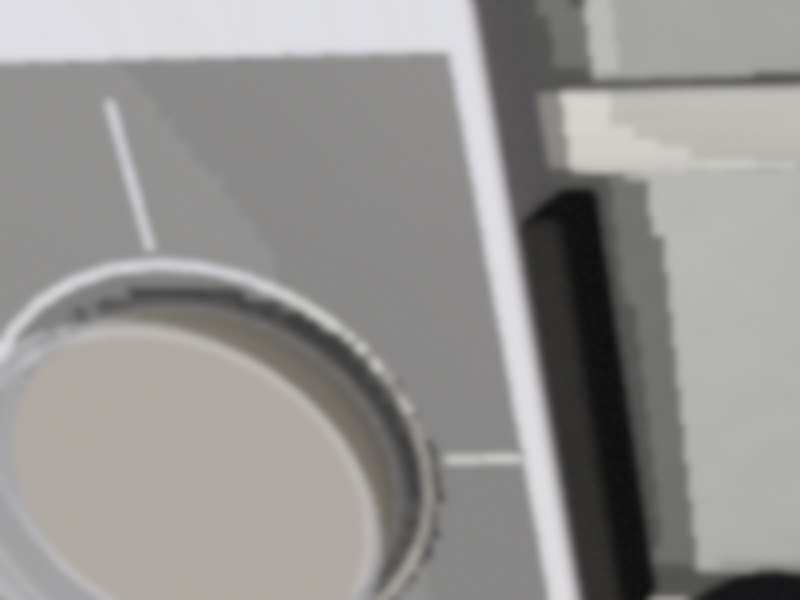

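The ring's rim shows even round the dish's near side (430,480). The fitted offset from this oblique view was biased by the side wall. Now pressing the button.

Call:
{"api": "drive_tool", "payload": {"plan": [{"dx":0.0005,"dy":0,"dz":0.02,"roll":0,"hand":0},{"dx":0.0005,"dy":0,"dz":0.035,"roll":0,"hand":0},{"dx":0.0005,"dy":0,"dz":0.04,"roll":0,"hand":0},{"dx":0.0005,"dy":0,"dz":0.043,"roll":0,"hand":0},{"dx":0.0005,"dy":0,"dz":0.045,"roll":0,"hand":0},{"dx":0.0005,"dy":0,"dz":0.047,"roll":0,"hand":0},{"dx":0.0005,"dy":0,"dz":0.047,"roll":0,"hand":0}]}}

```text
time: 38.45
ee_pos: [0.4861, 0.1779, 0.2239]
tcp_rot: [180.0, 0.1, -179.9]
wrist_force: [0.1, -1.4, 4.4]
opening: -0.0004
```

Call:
{"api": "drive_tool", "payload": {"plan": [{"dx":0,"dy":0,"dz":0.001,"roll":0,"hand":0},{"dx":0,"dy":0,"dz":0.002,"roll":0,"hand":0},{"dx":0,"dy":0,"dz":0.002,"roll":0,"hand":0},{"dx":0,"dy":0,"dz":0.002,"roll":0,"hand":0}]}}

```text
time: 38.78
ee_pos: [0.486, 0.1779, 0.2232]
tcp_rot: [180.0, 0.2, -179.9]
wrist_force: [-3.9, -4.1, 17.4]
opening: 0.0
```

Call:
{"api": "drive_tool", "payload": {"plan": [{"dx":0,"dy":0,"dz":-0.01,"roll":0,"hand":0},{"dx":0,"dy":0,"dz":-0.04,"roll":0,"hand":0},{"dx":0,"dy":0,"dz":-0.08,"roll":0,"hand":0},{"dx":0.02,"dy":-0.04,"dz":-0.12,"roll":0,"hand":0},{"dx":0.036,"dy":-0.075,"dz":-0.155,"roll":0,"hand":0},{"dx":0.036,"dy":-0.075,"dz":-0.155,"roll":0,"hand":0},{"dx":0.036,"dy":-0.075,"dz":-0.155,"roll":0,"hand":0},{"dx":0.036,"dy":-0.075,"dz":-0.155,"roll":0,"hand":0}]}}

```text
time: 39.45
ee_pos: [0.4497, 0.1023, 0.3773]
tcp_rot: [179.9, 0.2, -180.0]
wrist_force: [0.3, 0.8, -0.2]
opening: -0.0002
```

```bash
python3 - <<'E'
from h import *
w=bot.camera("wrist");np.savez("w16.npz",**w);Q=cloud(w)
r=ring(w,[.522,.024])
mm=(abs(Q[...,2]-.0585)<.0015)&(np.hypot(Q[...,0]-.522,Q[...,1]-.025)<.05)
cs=max(cv2.findContours(mm.astype(np.uint8),0,1)[0],key=cv2.contourArea)[:,0];q=ray(w,cs,.0585)[:,:2]
f=least_squares(lambda p:np.hypot(*(q-p).T)-.0365,[.522,.025],loss="soft_l1",f_scale=.0007);print("dish",f.x.round(4),"off",(f.x-r).round(4),np.median(abs(f.fun)).round(4))
H,S,V=cv2.split(cv2.cvtColor(w["frame"],cv2.COLOR_RGB2HSV))
for n,m in dict(red=((H<8)|(H>172))&(S>130),yel=(H>18)&(H<35)&(S>110),white=(S<45)&(V>130)&(abs(Q[...,2]-.0555)<.003)).items():
    for s,ct in blobs(m,60): print(n,ray(w,[ct],.0555)[0].round(4),np.median(Q[m&(np.hypot(*(np.indices(H.shape)-ct[::-1][:,None,None]))<8)][:,2]).round(4))
print(bot.get_obs()["ee_pos"],bot.get_obs()["wrist_force"].round(1))
save(w,"w16",1.5)
E
```

```text
ring [0.5203 0.024 ] n 205 resid 0.0007 arc [47 50 27  0  0  0  0  0  0  2 31 48]
dish [0.5214 0.0249] off [0.001  0.0009] 0.0004
red [ 0.5195 -0.0809  0.0555] 0.056
yel [ 0.4859 -0.0814  0.0555] 0.056
white [ 0.4531 -0.0871  0.0555] 0.0563
white [0.5044 0.0256 0.0555] 0.058
white [0.5378 0.0116 0.0555] 0.0582
white [0.5382 0.0366 0.0555] 0.0582
[0.4498685  0.10284985 0.37591518] [ 0.1  0.8 -0.9]
```

View pics/w16.png

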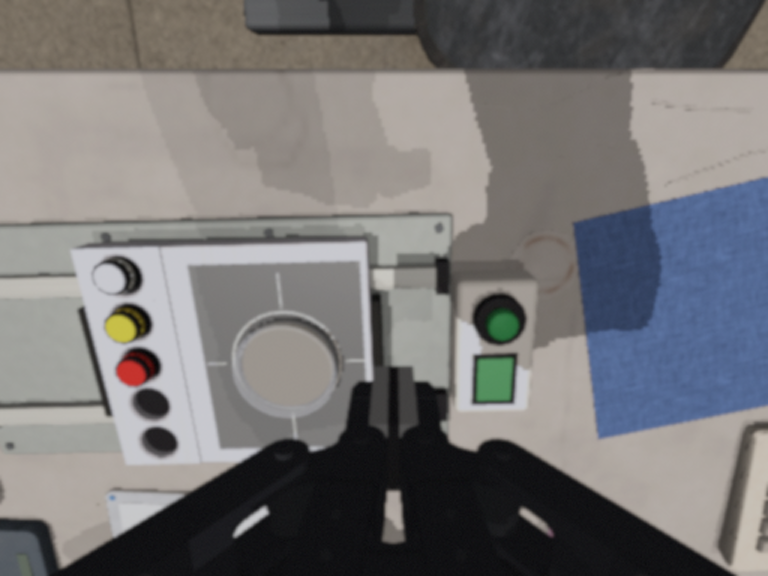

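Final view: the three standards are seated, the dish is on the ring (287,363), and the mat is empty. Handing in.

```bash
python3 -c "
from workcell import bot
print(bot.job_done())"
```

```text
the job is handed in; nothing more can be done
None
```

The job is done and handed in at about 39.5 s of the 210 s allowed. Three standards were on the mat (white, yellow and red), and each now sits in its own pocket. I pushed the dish onto the ring, moved the stage up to the red line in several nudges, and pressed the button.

Last checks:
- **Standards:** their faces read 56 mm above the desk; a seated standard should read 55.5 mm.
- **Dish:** right after the push it measured about 0.2 mm off the ring's centre. The final check read about 1 mm in each direction, partly because only one side of the ring was in view. One oblique view disagreed, giving about 4 mm and then 2 mm with a stricter fit. I set it aside because it caught the dish's side wall and the dish was cut off at the picture's edge. The picture showed an even rim on the visible side.
- **Stage:** the index line was about 0.2 mm short of the red line, not past it. I measured this before pressing the button and did not re-measure it afterwards.
- **Button:** it was pressed to its stop at about 17 N. No signal confirms that a reading was taken.
- **Surroundings:** I did not measure the glassware, but the arm never worked near it.

I viewed 17 pictures, three over the budget of 14; the extra ones were for the final index, dish and load checks.

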